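Shut the mould case and lock its quarter-turn stud

TASK

A rubber mould has been laid in the grey case on the bench. Shut the hinged cover and lock it: line the wing of the sprung stud up with its slot (it is out of sight and its height differs from case to case: feel for it, pressing lightly and never forcing the pin down), push the stud in against its spring until you feel the bottom and turn it clockwise a quarter turn until it stops, so that it catches in its notch and stays in when you let go. Leave the pot and the loose moulds round about where they are.

Things in the scene. Friction and masses are not known exactly. Their poses are not given: they have to be found in the camera images.
- case: Fixed grey sheet-steel case, 170 (its x) x 150 (its y) x 75 mm high, a pink mould lying in it. Origin: centre of its underside, on the bench. Its x points from the front (robot side) to the hinge; its front looks along -x, towards the robot.
- cover (a joint): Hinge of the aluminium cover, rad: 0 shut, 1.2 fully open; starts part open. Axis along the case's y at case x = +82, z = 75 mm (the cover's underside). The cover is 8 mm thick, 152 mm wide, and reaches 170 mm in front of the axis (174 mm with its lip). The stiff hinge stays at any angle; some 2 to 5 N on the front edge moves it.
- cover_edge (a point): Point on the cover's upper face, 10 mm behind its front edge, mid-width. At 0 it is at case x = -78, y = 0, z = 83 mm. The cover's face is clear to be pressed from 40 mm to 70 mm to either side of it.
- cover_hinge (a point): Mid-point of the cover's hinge axis.
- stud_grip (a point): Grip point on the axis of the stud's black wing, a bar 64 mm long (this point's x), 14 thick (its y), 34 high; 12 mm below its top. With the stud out it is 56 mm above the cover's upper face, the wing's underside 34 mm above it. The stud stands square to the cover, mid-width, 127 mm in front of the hinge axis: with the cover shut it is upright at case x = -45, y = 0 mm.
- stud_push (a joint): How far the stud is pushed in along its axis, m: 0 out, limit 0.03. A spring pushes it out: 3 N at 0 plus 0.35 N per mm. Below the cover it has a cross pin along the wing. Out of line with the keeper's slot the pin lands on the keeper 1 to 9 mm in (the keeper's height varies unseen) and goes no farther; in line it passes through.
- stud_turn (a joint): Turn of the stud, rad, clockwise seen from above positive; free from -1.3 to 2.6 while out, with slight friction, and stays where left. 0: wing along the case's x, in line with the two small dark marks on the cover. Starts at about -0.9, anticlockwise of wherever the slot lies.
- slot_mark (a point): Point on the cover's upper face on the stud's axis. The keeper is hidden below: its slot lies within 0.6 rad of stud turn 0, either way, and admits the pin within about 0.1 rad of true. The pin can turn once 12 mm past its landing depth and meets a solid floor 4 mm deeper. Out of line with the slot, more than 60 N of the pin on the keeper's face damages it.
- cover_front (a point): Middle of the cover's front edge, upper face. The keeper's notch and end stop are 1.57 rad clockwise from its slot; anticlockwise is blocked once in. Let go at the stop, the stud rises some 3 mm into the notch and stays 10 to 18 mm in; let go short of it, it stays unlatched or springs out.
- talc_pot: Bystander: round plastic pot, 71 mm across, 45 mm high, origin under its centre.
- spare_mould: Bystander: closed pink rubber mould, 80 x 57 x 23 mm, origin under its centre.
- half_mould: Bystander: open mould half, cream and pink, 86 x 66 x 24 mm, origin under its centre.

How it is judged:
By the outcome, as a careful person would: the job done as asked, in the order asked, and still so for the second after the job is handed in, with the robot touching nothing.
It also fails if it takes over 72 s, if anything falls off the work surface, if the arm or the gripper's body presses on something with over 40 N, if the wrist force passes 120 N, or if a joint passes its speed limit or range.

ROBOT

A 6-joint arm with a two-finger parallel gripper is mounted at the origin on a cart in front of the work surface, level with it; the furniture and walls round the work are solid. World frame = base frame: x ahead of the robot, y to its left, z up, the work surface at z = 0. Lengths are in m, angles in degrees, forces in N, time in s.
With the tool pointing down it reaches from about 0.4 to 0.825 m from the base axis. Payload 7 kg.
Tool frame: the origin (TCP) lies at the very end of the fingers, on their centre line; the grasp point (between the pads) lies 19 mm behind it (r.hold_point_z is the distance from the TCP to the grasp point, in m); z points along the fingers, y is the direction in which the jaws open and shut (so a half turn about z gives the same grasp; the last joint's range is limited). The gripper opens to 88 mm and grips with 3 to 60 N. Pads are 19 mm wide; open, the fingers measure 130 mm over their backs; the gripper's body (78 mm by 193 mm) begins 47 mm behind the grasp point.
Start: joints at [-53.738, 20.546, 0.682, 0, -70.136, -16.507], TCP at [0.228, -0.635, 0.227] pointing down, gripper open.
Joint ranges: [-176.03, 176.03], [-82.01, 121.73], [-58.28, 71.71], [-173.87, 95.51], [-174.79, -0.11], [-173.66, 173.66]. Speed limits (degrees/s): [136.94, 136.94, 172.46, 180, 180, 180].

INTERFACE

Orientations are given as [roll, pitch, yaw] about the fixed x, y, z axes, in that order (R = Rz(yaw) Ry(pitch) Rx(roll)).
In Python, from plant import r gives the robot as it stands. The module is installed in compiled form; this text tells all that it offers.
- The arm moves only by the shell command python3 -m inch 'ROWS' [FORCE]. ROWS is text: rows parted by semicolons, each of 7 numbers parted by spaces: the shift along the tool's x, y, z in m, then the turn, a rotation vector about the tool's x, y, z in rad, then the opening, from 0 (shut) to 1 (fully open). In form: tx ty tz ax ay az jaw; .... A call has 1 to 20 rows; each row shifts and turns the commanded pose from where the row before left it, along the tool's axes as they then stand; what a row does not reach is not made up. A row lasts 1/12 s, in which the tool goes at most 41.7 mm and 7.16 degrees, less where a joint would pass 70% of its speed; a pose out of reach is approached as far as the arm can. A call with a gripper value outside its range is refused whole. The fingers move at their own pace and stop on an object; FORCE is the grip in N (left out, the last holds). Time passes only in rows, so rows that do not move let the fingers close. It gives the time, the measured TCP pose, the force and the opening at its end, in the units of the state.
- r.get_state(): the state, without advancing time (a new reading comes with each control period).
- r.capture(name): name is "side" or "top"; returns the picture (420x560x3 uint8, red, green, blue); there is no depth.
- r.camera_params(name): a dict with "vfov" (degrees; the focal length in pixels is half the picture's height over the tangent of half this angle, whatever the lens; pixels are square), "cx", "cy" (the principal point, pixels), "distortion" ([k1, k2, p1, p2, k3] as OpenCV has them; the pictures are not rectified), "R" (3x3) and "t" (3): a world point X has camera coordinates R X + t. Camera axes: x right, y down, z forward; pixel columns grow to the right and rows downward; lengths in m; the calibration is good to about 2 mm. A picture is of the moment at which its call begins. camera_params takes no time and is no camera call.
- r.close_job(): hands the job in, once; it reports no verdict.
Trained networks look in the newest picture that a camera, given by its name, has taken for a name from the list of things; names that differ only in an ending like _2 or _b are one class to them, and where a whole thing is asked for, a point or a joint stands for the part that bears it (a point fixed in the world has none). Each returns a list of dicts, best first, with "p" (0 to 1); they miss things now and then, are a little off and sometimes report something else, mostly with a low value. They report only what shows in the picture. A call takes as long as a camera call.
- r.recognise(target, camera): "xy" ([column, row] in pixels, amid what is visible of it).
The state is a dict: "time_s": time; "joints": joint angles; "qd": joint speeds; "joint_torque": joint torques, N m; "tcp_pos": TCP position; "eef_rot": TCP orientation; "contact_force": force on the tool from outside, world axes, zero at the start; "moment": the same for the moment, N m; "gripper_width": finger opening in m.
Only numpy, scipy, OpenCV 4.12 (cv2) and the standard library are available. Lean on these libraries where they do the work, as an engineer would, in place of code of your own. Each camera call takes 0.05 s, during which the arm holds its last target.

## Working session

There is one attempt and no reset: what is moved stays moved. The work goes in short steps, Python scripts to look and compute and a shell command to move; the robot and the scene stay as the last step left them, time stands still between calls to the robot, and variables do not carry over. Pictures are saved under pics/ and viewed, and the job is handed in when it is done.

```bash
mkdir -p pics; ls
cat > h.py <<'E'
import numpy as np, cv2
from plant import r
def K(n):
    p=r.camera_params(n); f=210/np.tan(np.radians(p['vfov']/2))
    return np.array([[f,0,p['cx']],[0,f,p['cy']],[0,0,1]]),np.array(p['distortion'],float),np.array(p['R']),np.array(p['t'])
def proj(n,X):
    k,d,R,t=K(n); return cv2.projectPoints(np.array(X,float).reshape(-1,3),cv2.Rodrigues(R)[0],t,k,d)[0].reshape(-1,2)
def ray(n,uv):
    k,d,R,t=K(n); q=cv2.undistortPoints(np.array(uv,float).reshape(1,1,2),k,d).ravel()
    v=R.T@np.array([q[0],q[1],1]); return -R.T@t, v/np.linalg.norm(v)
def onz(n,uv,z):
    o,v=ray(n,uv); return o+v*(z-o[2])/v[2]
def tri(a,b):
    o1,v1=ray('top',a);o2,v2=ray('side',b)
    s=np.linalg.lstsq(np.c_[v1,-v2],o2-o1,rcond=None)[0]
    p,q=o1+s[0]*v1,o2+s[1]*v2; return (p+q)/2,np.linalg.norm(p-q)
def save(n,f,s=1):
    im=r.capture(n); cv2.imwrite('pics/'+f,cv2.cvtColor(im,cv2.COLOR_RGB2BGR)); return im
E
python3 - <<'E'
from h import *
s=r.get_state();print(s)
for n in('top','side'):
    save(n,n+'0.png')
    print(n,(-K(n)[2].T@K(n)[3]).round(3))
    for t in ('case','cover_edge','cover_hinge','stud_grip','slot_mark','cover_front','talc_pot','spare_mould','half_mould'):
        print(n,t,[(np.round(a['xy']).tolist(),round(a['p'],2)) for a in r.recognise(t,n)[:2]])
E
```

```text
pics
{'time_s': 0.0, 'joints': array([-5.37370209e+01,  2.05916667e+01,  6.34408184e-01, -1.97870694e-02,
       -7.01369099e+01, -1.65083867e+01]), 'qd': array([ 0.03186483,  0.02773988,  0.06068091, -0.02686877,  0.09848977,
       -0.04233188]), 'joint_torque': array([-5.69922977e-04, -5.82708621e+01,  2.93047339e+01,  6.99706480e+00,
        6.75002040e-03, -1.70778249e-04]), 'tcp_pos': array([ 0.22796776, -0.6348181 ,  0.22562595]), 'eef_rot': array([ 1.79904427e+02, -8.92666105e-03, -1.60252139e+02]), 'contact_force': array([-0.06245261,  0.71551169,  0.02897055]), 'moment': array([-0.02952472, -0.02871028,  0.00998072]), 'gripper_width': 0.08721214902708237}
top [ 0.35  -0.021  1.02 ]
top case [([265.0, 203.0], 0.93), ([268.0, 197.0], 0.53)]
top cover_edge [([265.0, 194.0], 0.64)]
top cover_hinge [([265.0, 199.0], 0.79)]
top stud_grip [([265.0, 187.0], 0.87)]
top slot_mark [([266.0, 197.0], 0.6)]
top cover_front [([266.0, 198.0], 0.65)]
top talc_pot [([163.0, 245.0], 0.87)]
top spare_mould []
top half_mould [([400.0, 246.0], 0.87)]
side [0.262 1.151 0.759]
side case [([268.0, 223.0], 0.87)]
side cover_edge [([265.0, 199.0], 0.72)]
side cover_hinge [([263.0, 197.0], 0.67)]
side stud_grip [([266.0, 196.0], 0.74)]
side slot_mark [([263.0, 201.0], 0.71)]
side cover_front [([264.0, 201.0], 0.78)]
side talc_pot [([276.0, 298.0], 0.93)]
side spare_mould [([201.0, 313.0], 0.95), ([264.0, 196.0], 0.22)]
side half_mould [([335.0, 187.0], 0.58)]
```

View pics/top0.png

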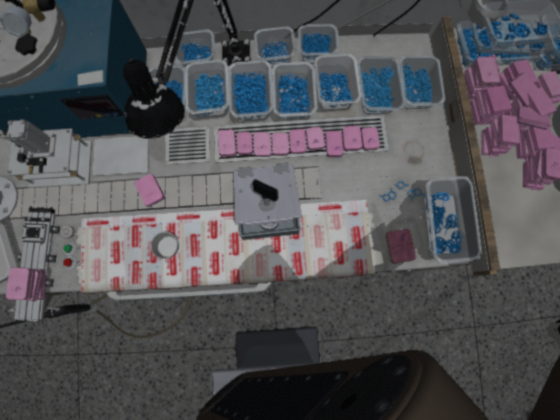

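View pics/side0.png

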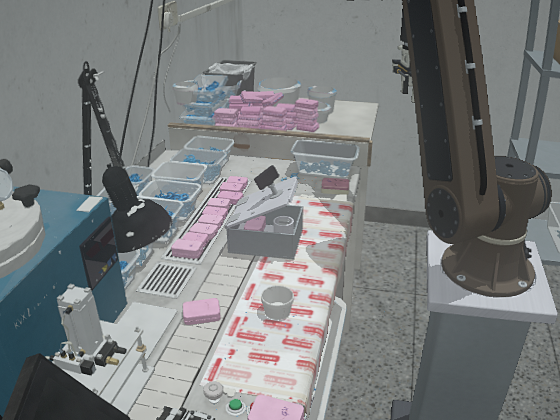

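Run:
```python
import cv2
a=cv2.imread('pics/top0.png')[120:300,130:430];cv2.imwrite('pics/t0z.png',cv2.resize(a,(800,480),interpolation=cv2.INTER_CUBIC))
a=cv2.imread('pics/side0.png')[130:340,160:380];cv2.imwrite('pics/s0z.png',cv2.resize(a,(628,600),interpolation=cv2.INTER_CUBIC))
```

```text
(no output)
```

View pics/t0z.png

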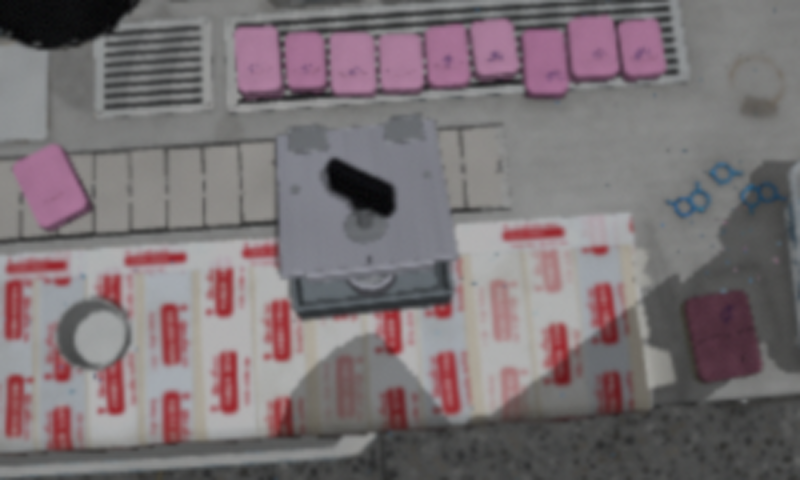

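View pics/s0z.png

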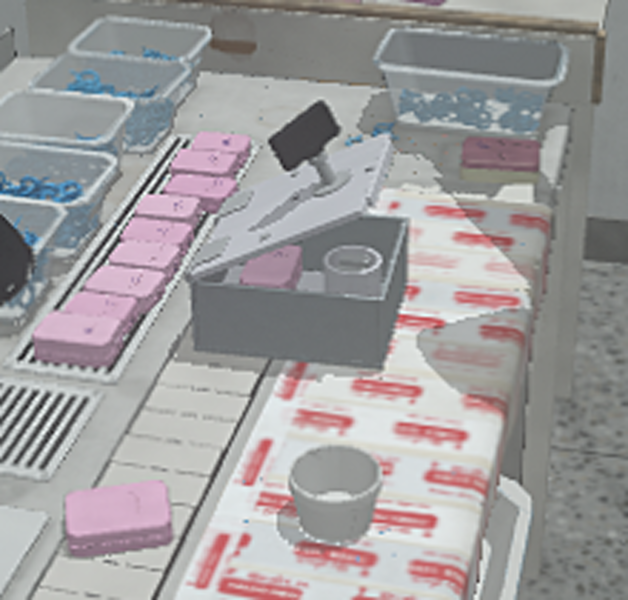

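```bash
cat > fit.py <<'E'
from h import *
from scipy.optimize import least_squares
def cw(p,X):
    c,s=np.cos(p[2]),np.sin(p[2]);X=np.array(X,float).reshape(-1,3)
    return X@np.array([[c,s,0],[-s,c,0],[0,0,1]])+[p[0],p[1],0]
def cov(a,d,y,h): # d in front of axis, h above cover underside
    d=np.asarray(d,float); return np.array([.082-d*np.cos(a)-h*np.sin(a)*-1*-1*-1*-1 if 0 else .082-d*np.cos(a)+h*np.sin(a), y, .075+d*np.sin(a)+h*np.cos(a)])
E
python3 - <<'E'
from fit import *
z=lambda u,v:(u/2.8545+160,v/2.857+130)
t=lambda u,v:(u/2.6667+130,v/2.6667+120)
def pts(p):
    a=p[3]
    return [('side',[-.085,.075,.075],z(386,293)),('side',[-.085,.075,0],z(382,368)),('side',[.085,.075,0],z(193,352)),('side',[-.085,-.075,.075],z(408,218)),
    ('side',cov(a,.174,.076,.008),z(366,209)),('side',cov(a,.174,-.076,.008),z(392,138)),
    ('top',cov(a,.174,.076,.008),t(280,277)),('top',cov(a,.174,-.076,.008),t(457,262)),
    ('top',cov(a,0,.076,.008),t(277,125)),('top',cov(a,0,-.076,.008),t(437,117)),
    ('top',[-.085,.075,0],t(300,318)),('top',[-.085,-.075,0],t(450,303))]
def res(p):
    return np.array([proj(n,cw(p,X))[0]-np.array(uv) for n,X,uv in pts(p)]).ravel()
s=least_squares(res,[.5,0,0,.4],loss='soft_l1')
print(s.x,np.degrees(s.x[2:]));print(res(s.x).reshape(-1,2).round(1))
p=s.x;a=p[3]
for n in('top','side'):
    im=cv2.imread(f'pics/{n}0.png');im=cv2.resize(im,None,fx=4,fy=4,interpolation=cv2.INTER_CUBIC)
    def L(A,B,c):
        q=proj(n,cw(p,[A,B]))*4+2;cv2.line(im,*[tuple(int(v) for v in w) for w in q],c,1)
    for zz in(0,.075):
        C=[[-.085,-.075,zz],[.085,-.075,zz],[.085,.075,zz],[-.085,.075,zz]]
        for i in range(4):L(C[i],C[(i+1)%4],(0,255,0))
    C=[cov(a,0,-.076,.008),cov(a,.174,-.076,.008),cov(a,.174,.076,.008),cov(a,0,.076,.008)]
    for i in range(4):L(C[i],C[(i+1)%4],(0,255,255))
    L(cov(a,.127,0,.008),cov(a,.127,0,.076),(0,0,255))
    c=(4*proj(n,cw(p,[[0,0,.1]]))[0]).astype(int)
    cv2.imwrite(f'pics/ov_{n}.png',im[c[1]-300:c[1]+300,c[0]-350:c[0]+350])
E
```

```text
[ 0.56785762 -0.00866948  0.03153385  0.460042  ] [ 1.80675651 26.35846513]
[[-1.7  2.4]
 [-0.6  1.9]
 [-0.5  0.3]
 [ 0.3 -0.6]
 [-0.6  0.6]
 [ 0.9 -2. ]
 [ 0.3  0.6]
 [ 1.  -0.3]
 [ 0.1  2. ]
 [-0.3 -0.7]
 [ 0.1  0.3]
 [ 0.1  0.4]]
```

View pics/ov_top.png

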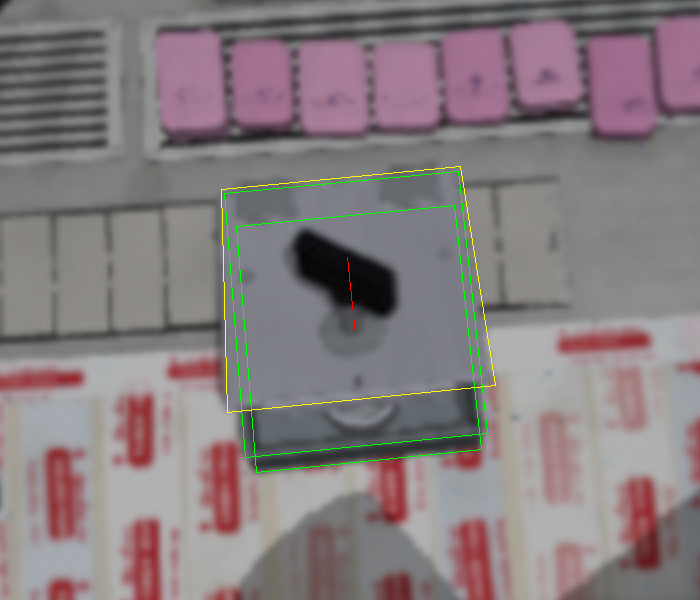

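View pics/ov_side.png

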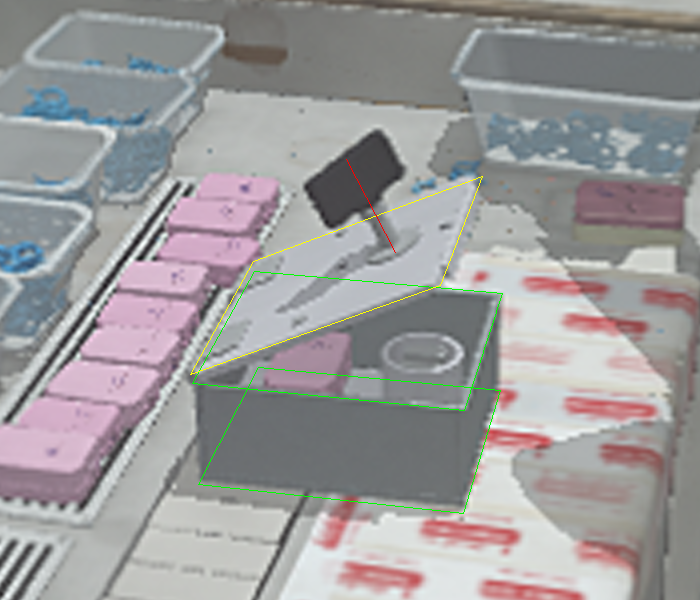

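The top view shows the case's cover at about px (265,195) and the black wing turned anticlockwise. The side view shows the cover part open at about 26°. The pot (163,245) and the moulds are clear of the work. First I rotate the tool to yaw -90 with the jaws shut.

```bash
python3 -m inch '0 0 0 0 0 -0.122 0;0 0 0 0 0 -0.122 0;0 0 0 0 0 -0.122 0;0 0 0 0 0 -0.122 0;0 0 0 0 0 -0.122 0;0 0 0 0 0 -0.122 0;0 0 0 0 0 -0.122 0;0 0 0 0 0 -0.122 0;0 0 0 0 0 -0.122 0;0 0 0 0 0 -0.122 0' 40
cat >> fit.py <<'E'
from scipy.spatial.transform import Rotation as Ro
P=[0.56785762,-0.00866948,0.03153385,0.460042]
def need(target, s=None):
    s=s or r.get_state(); R=Ro.from_euler('xyz',s['eef_rot'],degrees=True)
    return R.inv().apply(np.array(target)-s['tcp_pos'])
E
python3 - <<'E'
from fit import *
for a in (.46,.35,.2,.1,0): print(a,cw(P,cov(a,.160,-.06,.008)).round(4))
t=cw(P,cov(.46,.160,-.06,.008))[0]+[0,0,.03]
s=r.get_state();print(s['tcp_pos'],s['eef_rot'],s['joints'],need(t))
E
```

```text
time_s: 1.83
tcp_pos: [0.2281, -0.6353, 0.2266]
eef_rot: [180.0, 0.0, -90.0]
contact_force: [0.7, -0.4, 0.4]
gripper_width: 0.0261
0.46 [[ 0.512  -0.0705  0.1532]]
0.35 [[ 0.5042 -0.0707  0.1374]]
0.2 [[ 0.4966 -0.0709  0.1146]]
0.1 [[ 0.4934 -0.071   0.0989]]
0 [[ 0.4918 -0.0711  0.083 ]]
[ 0.2281077  -0.6352573   0.22656021] [ 1.79997813e+02  6.87660592e-04 -8.99974721e+01] [-5.37383658e+01  2.05463212e+01  6.81168459e-01  1.44300791e-03
 -7.01366955e+01  5.37404034e+01] [-0.56478172 -0.28388014  0.04335604]
```

```bash
python3 -m inch '-0.0353 -0.0177 0 0 0 0 0;-0.0353 -0.0177 0 0 0 0 0;-0.0353 -0.0177 0 0 0 0 0;-0.0353 -0.0177 0 0 0 0 0;-0.0353 -0.0177 0 0 0 0 0;-0.0353 -0.0177 0 0 0 0 0;-0.0353 -0.0177 0 0 0 0 0;-0.0353 -0.0177 0 0 0 0 0;-0.0353 -0.0177 0 0 0 0 0;-0.0353 -0.0177 0 0 0 0 0;-0.0353 -0.0177 0 0 0 0 0;-0.0353 -0.0177 0 0 0 0 0;-0.0353 -0.0177 0 0 0 0 0;-0.0353 -0.0177 0 0 0 0 0;-0.0353 -0.0177 0 0 0 0 0;-0.0353 -0.0177 0 0 0 0 0;0 0 0 0 -0.116 0 0;0 0 0 0 -0.116 0 0;0 0 0 0 -0.116 0 0;0 0 0 0 0 0 0'
python3 - <<'E'
from fit import *
s=r.get_state();print(s['tcp_pos'],s['eef_rot'],s['joints'])
for a,h in ((.46,.01),(.35,0),(.2,0),(.1,0),(0,0)): print(a,need(cw(P,cov(a,.160,-.06,.008))[0]+[0,0,h]).round(4))
E
```

```text
time_s: 3.5
tcp_pos: [0.5153, -0.0734, 0.2259]
eef_rot: [180.0, 20.4, -90.5]
contact_force: [1.1, -0.3, 0.2]
gripper_width: 0.0005
[ 0.51531012 -0.07341041  0.22593545] [179.9805719   20.36300035 -90.50006311] [ -2.88671682  10.07531619  -8.12666385 -21.22308002 -73.81380089
   8.73111992]
0.46 [0.0191 0.0034 0.0598]
0.35 [0.0284 0.0111 0.0839]
0.2 [0.0366 0.0187 0.1052]
0.1 [0.0422 0.0219 0.1198]
0 [0.0478 0.0235 0.1347]
```

```bash
python3 -m inch '0.0048 0.0008 0.015 0 0 0 0;0.0048 0.0008 0.015 0 0 0 0;0.0048 0.0008 0.015 0 0 0 0;0.0048 0.001 0.015 0 0 0 0;0.0023 0.0019 0.006 0 0 0 0;0.0023 0.0019 0.006 0 0 0 0;0.0023 0.0019 0.006 0 0 0 0;0.0023 0.0019 0.006 0 0 0 0'
python3 -m inch '0.0021 0.0019 0.0053 0 0 0 0;0.0021 0.0019 0.0053 0 0 0 0;0.002 0.0019 0.0053 0 0 0 0;0.002 0.0019 0.0053 0 0 0 0;0.0019 0.0011 0.0048 0 0 0 0;0.0019 0.0011 0.0048 0 0 0 0;0.0019 0.0011 0.0048 0 0 0 0'
python3 - <<'E'
from fit import *
save('side','side1.png')
s=r.get_state();print(s['tcp_pos'],s['contact_force'])
for a,h in ((.1,0),(0,0)): print(a,need(cw(P,cov(a,.160,-.06,.008))[0]+[0,0,h]).round(4))
E
```

```text
time_s: 4.17
tcp_pos: [0.5028, -0.0703, 0.1383]
eef_rot: [179.9, 19.9, -90.3]
contact_force: [-2.9, 0.2, 4.4]
gripper_width: 0.0006
time_s: 4.75
tcp_pos: [0.4935, -0.0709, 0.0994]
eef_rot: [-179.9, 19.9, -90.3]
contact_force: [1.5, 1.0, 3.0]
gripper_width: 0.0003
[ 0.49291087 -0.07090262  0.09840047] [ 1.08030495 -0.97669206  0.27311387]
0.1 [-0.     -0.0005 -0.0005]
0 [0.0054 0.0011 0.0144]
```

View pics/side1.png

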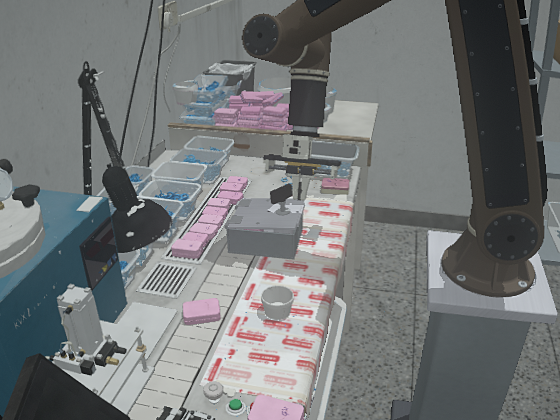

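The side view shows the cover following the finger and nearly shut at px (268,215). I'll close the last bit gently.

```bash
python3 -m inch '0.0015 0.0003 0.004 0 0 0 0;0.0015 0.0003 0.004 0 0 0 0;0.001 0.0002 0.003 0 0 0 0;0 0 0 0 0 0 0'
python3 -m inch '0.0004 0 0.0011 0 0 0 0;0.0004 0 0.0011 0 0 0 0;0 0 0 0 0 0 0'
python3 -m inch '0.0004 0 0.0011 0 0 0 0;0 0 0 0 0 0 0'
```

```text
time_s: 5.13
tcp_pos: [0.492, -0.0711, 0.0873]
eef_rot: [180.0, 19.9, -90.4]
contact_force: [0.2, 0.1, -0.4]
gripper_width: 0.0006
time_s: 5.38
tcp_pos: [0.492, -0.0711, 0.0859]
eef_rot: [-180.0, 19.9, -90.3]
contact_force: [-1.8, -0.0, 4.6]
gripper_width: 0.0008
time_s: 5.55
tcp_pos: [0.4921, -0.0711, 0.0855]
eef_rot: [-180.0, 19.9, -90.3]
contact_force: [-3.0, 0.3, 11.5]
gripper_width: 0.0004
```

```bash
python3 -m inch '0.0002 0 0.0006 0 0 0 0;0 0 0 0 0 0 0'
python3 -m inch '0 0 -0.03 0 0 0 0;0 0 -0.035 0 0 0 0;0 0 -0.035 0 0 0 0;0.035 0 -0.015 0 0 0 0;0.035 0 -0.01 0 0 0 0;0.03 0 0 0 0.116 0 0.3;0.03 0 0 0 0.116 0 1;0 0 0 0 0.116 0 1;0 0 0 0 0 0 1'
python3 - <<'E'
from fit import *
s=r.get_state();print(s['tcp_pos'],s['eef_rot'],s['contact_force'])
for n in('top','side'):
    save(n,n+'2.png')
    for t in ('stud_grip','cover_edge','slot_mark'):
        print(n,t,[(np.round(a['xy'],1).tolist(),round(a['p'],2)) for a in r.recognise(t,n)[:2]])
p=P;a=0
for n in('top','side'):
    im=cv2.imread(f'pics/{n}2.png');im=cv2.resize(im,None,fx=5,fy=5,interpolation=cv2.INTER_CUBIC)
    im0=im.copy()
    def L(A,B,c):
        q=proj(n,cw(p,[A,B]))*5+2;cv2.line(im,*[tuple(int(v) for v in w) for w in q],c,1)
    C=[cov(a,0,-.076,.008),cov(a,.174,-.076,.008),cov(a,.174,.076,.008),cov(a,0,.076,.008)]
    for i in range(4):L(C[i],C[(i+1)%4],(0,255,255))
    L(cov(a,.127,0,.008),cov(a,.127,0,.076),(0,0,255))
    c=(5*proj(n,cw(p,[[0,0,.1]]))[0]).astype(int)
    print(n,'crop origin',c-[275,275])
    sl=(slice(c[1]-275,c[1]+275),slice(c[0]-275,c[0]+275))
    cv2.imwrite(f'pics/ov2_{n}.png',im[sl])
E
```

```text
time_s: 5.72
tcp_pos: [0.4921, -0.0711, 0.0854]
eef_rot: [-179.9, 19.9, -90.3]
contact_force: [-4.2, 0.4, 15.4]
gripper_width: 0.0006
time_s: 6.47
tcp_pos: [0.4889, -0.2359, 0.159]
eef_rot: [179.8, -0.4, -90.3]
contact_force: [-1.8, 0.5, -1.7]
gripper_width: 0.0217
[ 0.48893875 -0.2359278   0.15897335] [179.81916597  -0.37869524 -90.26989305] [-1.80840592  0.53987449 -1.65654886]
top stud_grip []
top cover_edge [([241.9, 216.8], 0.61)]
top slot_mark [([242.0, 214.2], 0.61), ([244.9, 216.3], 0.18)]
side stud_grip [([283.8, 197.2], 0.55)]
side cover_edge [([269.8, 216.5], 0.96), ([284.3, 197.1], 0.18)]
side slot_mark [([271.6, 216.2], 0.86), ([282.0, 197.7], 0.16)]
top crop origin [1058  710]
side crop origin [1052  764]
```

View pics/ov2_top.png

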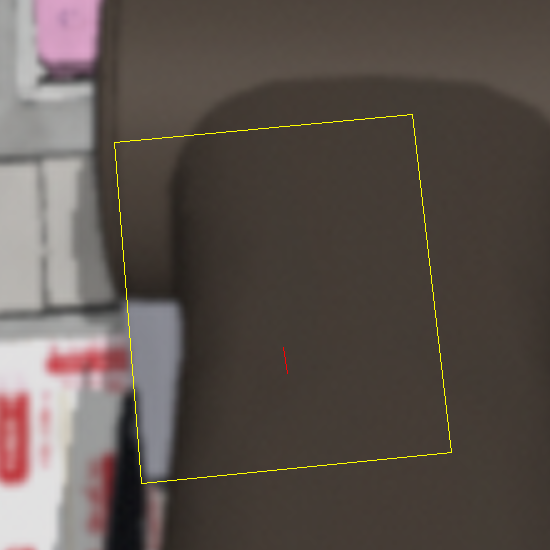

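View pics/ov2_side.png

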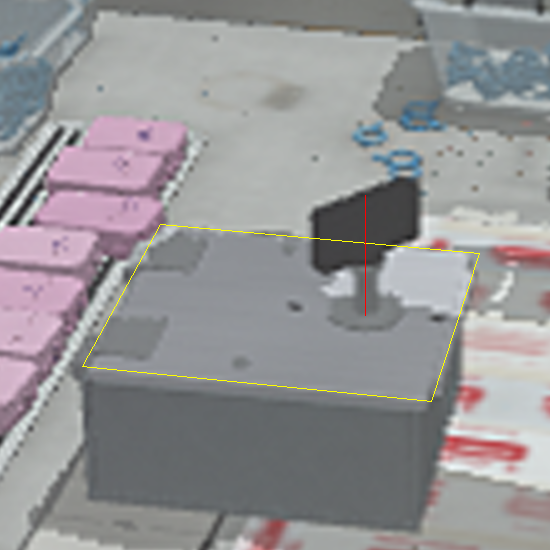

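```bash
python3 -m inch '0.03 0 -0.015 0 0 0 1;0.035 0 -0.015 0 0 0 1;0.035 0 -0.015 0 0 0 1;0.035 0 -0.015 0 0 0 1;0 0 0 0 0 -0.1245 1;0 0 0 0 0 -0.1245 1;0 0 0 0 0 -0.1245 1;0 0 0 0 0 -0.1245 1;0 0 0 0 0 -0.1245 1;0 0 0 0 0 -0.1245 1;0 0 0 0 0 -0.1245 1;0 0 0 0 0 -0.1245 1;0 0 0 0 0 -0.1245 1;0 0 0 0 0 -0.1245 1;0 0 0 0 0 -0.1245 1;0 0 0 0 0 -0.1245 1;0 0 0 0 0 -0.1245 1;0 0 0 0 0 -0.1245 1;0 0 0 0 0 -0.1245 1;0 0 0 0 0 -0.1245 1'
python3 - <<'E'
from fit import *
s=r.get_state();print(s['tcp_pos'],s['eef_rot'],s['joints'])
n='top'
save(n,n+'3.png')
for t in ('stud_grip','cover_edge','slot_mark'):
        print(n,t,[(np.round(a['xy'],1).tolist(),round(a['p'],2)) for a in r.recognise(t,n)[:2]])
p=P;a=0
im=cv2.imread(f'pics/{n}3.png');im=cv2.resize(im,None,fx=6,fy=6,interpolation=cv2.INTER_CUBIC)
def L(A,B,c):
        q=proj(n,cw(p,[A,B]))*6+2.5;cv2.line(im,*[tuple(int(v) for v in w) for w in q],c,1)
C=[cov(a,0,-.076,.008),cov(a,.174,-.076,.008),cov(a,.174,.076,.008),cov(a,0,.076,.008)]
for i in range(4):L(C[i],C[(i+1)%4],(0,255,255))
L(cov(a,.127,0,.008),cov(a,.127,0,.076),(0,0,255))
for th in(-.9,):
  d=np.array([np.cos(-th),np.sin(-th)])*.032;w=np.array([-d[1],d[0]])/.032*.007
  o=np.array([-.045,0])
  q=[np.r_[o+i*d+j*w,.151] for i,j in((1,1),(1,-1),(-1,-1),(-1,1))]
  for i in range(4):L(q[i],q[(i+1)%4],(0,255,0))
c=(6*proj(n,cw(p,[[0,0,.1]]))[0]).astype(int)
cv2.imwrite(f'pics/ov3_{n}.png',im[c[1]-275:c[1]+275,c[0]-275:c[0]+275])
E
```

```text
time_s: 8.53
tcp_pos: [0.4901, -0.3724, 0.2203]
eef_rot: [-180.0, -0.0, 24.1]
contact_force: [0.5, -0.5, 0.5]
gripper_width: 0.0875
[ 0.49012123 -0.37240183  0.22028656] [-1.79976289e+02 -2.17189170e-02  2.40788522e+01] [-1.90937754e+01  1.52397563e+01 -7.71544128e+00 -3.49172400e-02
 -6.70451896e+01  1.33186250e+02]
top stud_grip [([264.8, 212.1], 0.69), ([164.7, 246.7], 0.55)]
top cover_edge [([267.0, 201.5], 0.36)]
top slot_mark [([265.3, 204.2], 0.66)]
```

View pics/ov3_top.png

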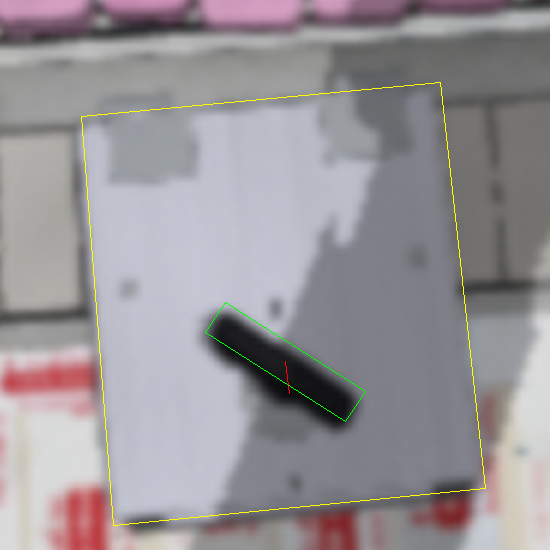

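```bash
python3 -m inch '0 0 0 0 0 -0.102 1;0 0 0 0 0 -0.102 1;0 0 0 0 0 -0.102 1;0 0 0 0 0 -0.102 1;0 0 0 0 0 -0.102 1;0 0 0 0 0 0 1'
python3 - <<'E'
from fit import *
s=r.get_state();print(s['tcp_pos'],s['eef_rot'],s['joints'])
print(need([.522,-.0086,.20]),need([.522,-.0086,.122]))
E
```

```text
time_s: 9.23
tcp_pos: [0.4902, -0.372, 0.2203]
eef_rot: [-180.0, -0.0, 53.0]
contact_force: [0.9, 1.2, 0.4]
gripper_width: 0.0874
[ 0.49018463 -0.3719726   0.22033078] [-1.79995179e+02 -9.57411005e-03  5.30430195e+01] [-1.90380633e+01  1.52152349e+01 -7.75278477e+00 -1.15049240e-02
 -6.70336222e+01  1.62085572e+02]
[ 0.30949086 -0.19304016  0.02039874] [ 0.30947783 -0.1930336   0.09839874]
```

```bash
python3 -m inch '0.031 -0.0193 0.002 0 0 0 1;0.031 -0.0193 0.002 0 0 0 1;0.031 -0.0193 0.002 0 0 0 1;0.031 -0.0193 0.002 0 0 0 1;0.031 -0.0193 0.002 0 0 0 1;0.031 -0.0193 0.002 0 0 0 1;0.031 -0.0193 0.002 0 0 0 1;0.031 -0.0193 0.002 0 0 0 1;0.031 -0.0193 0.002 0 0 0 1;0.031 -0.0193 0.002 0 0 0 1;0 0 0 0 0 0 1'
python3 - <<'E'
from fit import *
s=r.get_state();print(s['tcp_pos'],s['eef_rot'],s['joints'],need([.522,-.0086,.120]))
save('side','side4.png');im=cv2.imread('pics/side4.png')[140:290,180:380]
cv2.imwrite('pics/s4z.png',cv2.resize(im,(800,600),interpolation=cv2.INTER_CUBIC))
E
```

```text
time_s: 10.15
tcp_pos: [0.5233, -0.0034, 0.2003]
eef_rot: [180.0, -0.1, 52.8]
contact_force: [-1.5, 0.2, 0.4]
gripper_width: 0.0876
[ 0.52331325 -0.00339864  0.20034816] [ 1.79989088e+02 -7.62996169e-02  5.28391153e+01] [ 2.11040621e+01  7.34273366e+00 -2.05631525e+01 -3.49350320e-02
 -6.20234866e+01  1.21751415e+02] [-0.00504546  0.00208002  0.08034191]
```

View pics/s4z.png

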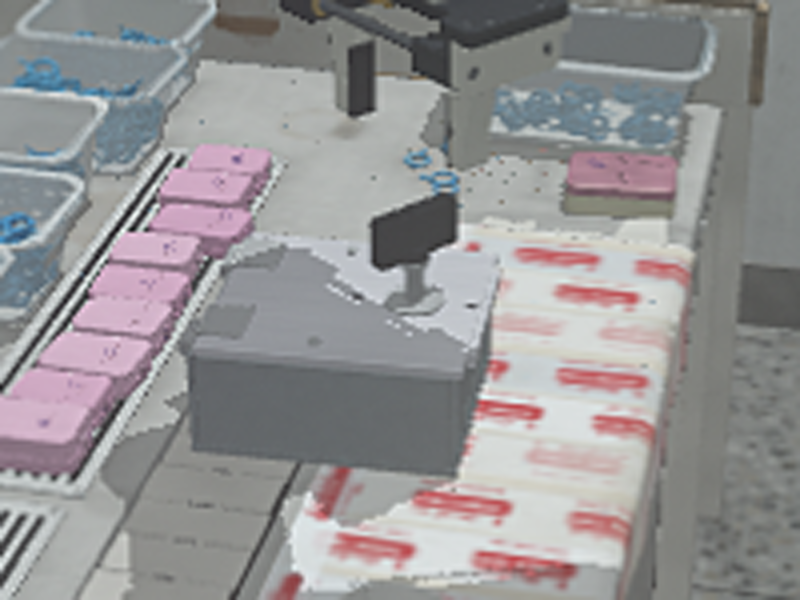

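The jaws straddle the wing (wing at zoom px (413,230), fingers at (355,80) and (465,110)). Descending.

```bash
python3 -m inch '-0.005 0.002 0.015 0 0 0 1;0 0 0.015 0 0 0 1;0 0 0.015 0 0 0 1;0 0 0.015 0 0 0 1;0 0 0.01 0 0 0 1;0 0 0.01 0 0 0 1;0 0 0 0 0 0 1'
python3 -m inch '0 0 0 0 0 0 0.6;0 0 0 0 0 0 0.4;0 0 0 0 0 0 0.3;0 0 0 0 0 0 0.2;0 0 0 0 0 0 0.2' 15
python3 -m inch '0 0 0 0 0 0 0.1;0 0 0 0 0 0 0.1;0 0 0 0 0 0 0.1;0 0 0 0 0 0 0.1' 15
```

```text
time_s: 10.78
tcp_pos: [0.5201, -0.014, 0.1186]
eef_rot: [-179.9, 0.1, 52.8]
contact_force: [-0.8, 0.1, -0.2]
gripper_width: 0.0874
time_s: 11.2
tcp_pos: [0.5215, -0.0132, 0.1209]
eef_rot: [180.0, -0.0, 53.0]
contact_force: [-0.2, -0.5, 0.0]
gripper_width: 0.0596
time_s: 11.53
tcp_pos: [0.5212, -0.0133, 0.1204]
eef_rot: [180.0, -0.0, 53.0]
contact_force: [0.8, -0.5, -0.3]
gripper_width: 0.0337
```

```bash
python3 -m inch '0.0043 -0.002 0 0 0 0 0.3;0 0 0 0 0 0 0.3;0 0 0 0 0 0 0.3'
python3 - <<'E'
from fit import *
s=r.get_state();print(s['tcp_pos'],need([.522,-.0086,.120]))
n='top';save(n,'top5.png')
im=cv2.imread('pics/top5.png')[150:260,200:330];cv2.imwrite('pics/t5z.png',cv2.resize(im,(780,660)[:2],interpolation=cv2.INTER_CUBIC)[:600])
save('side','side5.png');im=cv2.imread('pics/side5.png')[140:290,180:380]
cv2.imwrite('pics/s5z.png',cv2.resize(im,(800,600),interpolation=cv2.INTER_CUBIC))
E
```

```text
time_s: 11.78
tcp_pos: [0.5222, -0.0084, 0.1203]
eef_rot: [-180.0, 0.0, 53.0]
contact_force: [0.3, -0.5, 0.3]
gripper_width: 0.0267
[ 0.52223155 -0.00839489  0.12034154] [-3.03123811e-04 -6.16262984e-05  3.41545261e-04]
```

View pics/s5z.png

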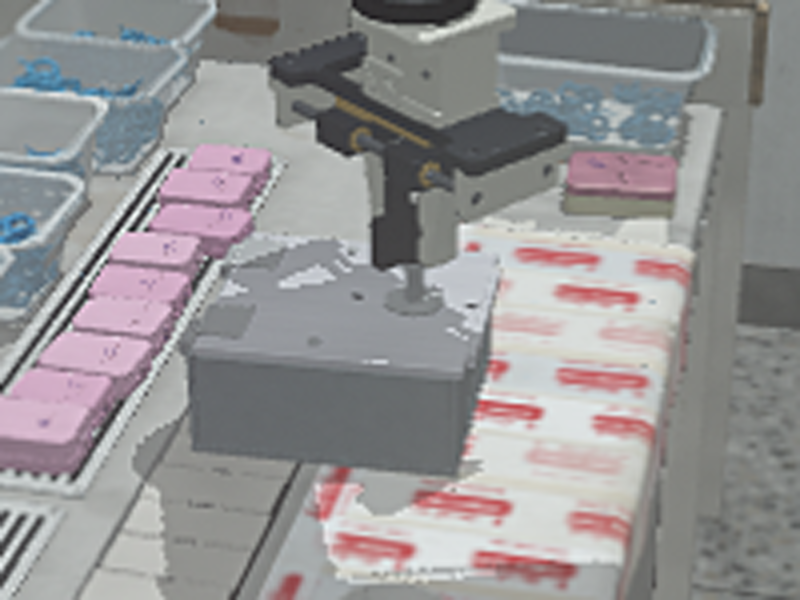

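Jaws are around the wing at (415,240). Closing gently and watching the lateral force.

```bash
python3 -m inch '0 0 0 0 0 0 0.1;0 0 0 0 0 0 0.1;0 0 0 0 0 0 0.1;0 0 0 0 0 0 0.05;0 0 0 0 0 0 0.05;0 0 0 0 0 0 0.05' 15; python3 -c "
from plant import r;s=r.get_state();print(s['contact_force'],s['moment'])"
```

```text
time_s: 12.38
tcp_pos: [0.5222, -0.0087, 0.1203]
eef_rot: [180.0, 0.0, 53.0]
contact_force: [0.7, -0.3, -0.1]
gripper_width: 0.0198
[ 0.73064164 -0.25500801 -0.12677611] [-0.46227669 -0.2666834  -0.02386993]
```

```bash
python3 -m inch '0 0 0 0 0 0 0;0 0 0 0 0 0 0;0 0 0 0 0 0 0;0 0 0 0 0 0 0;0 0 0 0 0 0 0' 20; python3 -c "
from plant import r;s=r.get_state();print(s['tcp_pos'],s['contact_force'],s['moment'])"
python3 -m inch '0 0 0 0 0 0 0;0 0 0 0 0 0 0' 45; python3 -c "
from plant import r;s=r.get_state();print(s['tcp_pos'],s['contact_force'],s['moment'])"
```

```text
time_s: 12.8
tcp_pos: [0.5222, -0.0087, 0.1204]
eef_rot: [180.0, -0.0, 53.0]
contact_force: [1.2, -1.2, -1.3]
gripper_width: 0.0193
[ 0.52219596 -0.00869208  0.12037682] [ 1.17256229 -1.19985125 -1.34986952] [-0.6580693  -0.39462364  0.04645207]
time_s: 12.97
tcp_pos: [0.5222, -0.0087, 0.1204]
eef_rot: [180.0, 0.0, 53.0]
contact_force: [0.9, -0.5, -0.3]
gripper_width: 0.0186
[ 0.52222211 -0.00868777  0.12036659] [ 0.91102879 -0.46537825 -0.34512777] [-0.80571206 -0.52971604  0.03180046]
```

```bash
python3 -m inch '0 0 0 0 0 0 0;0 0 0 0 0 0 0;0 0 0 0 0 0 0;0 0 0 0 0 0 0' 45; python3 -c "
from plant import r;s=r.get_state();print(s['tcp_pos'],s['contact_force'],s['moment'],s['gripper_width'])"
python3 - <<'E'
from fit import *
save('side','side6.png');im=cv2.imread('pics/side6.png')[150:250,230:340]
cv2.imwrite('pics/s6z.png',cv2.resize(im,(660,600),interpolation=cv2.INTER_CUBIC))
E
```

```text
time_s: 13.3
tcp_pos: [0.5222, -0.0087, 0.1204]
eef_rot: [180.0, -0.0, 53.0]
contact_force: [1.8, -1.5, -0.9]
gripper_width: 0.0186
[ 0.52223696 -0.00868971  0.12040861] [ 1.8028064  -1.50460158 -0.87901127] [-0.90955756 -0.63937659  0.0361747 ] 0.018559829949653446
```

View pics/s6z.png

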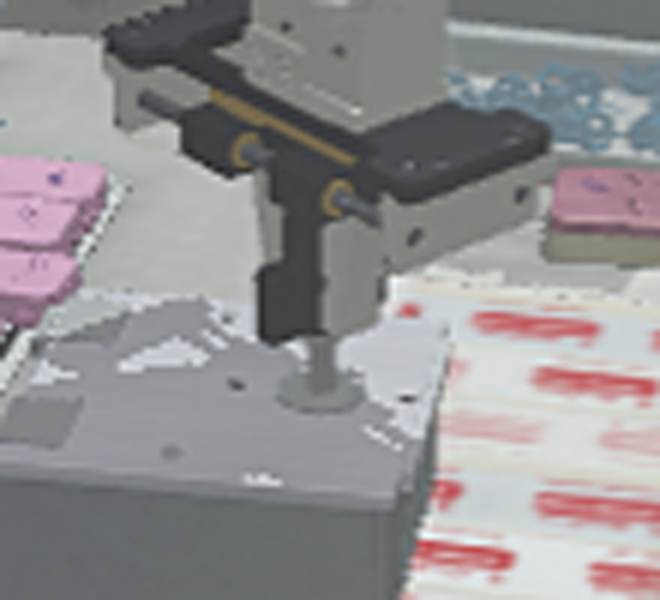

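```bash
for i in 1; do python3 -m inch '0 0.001 0 0 0 0 0;0 0 0 0 0 0 0;0 0 0 0 0 0 0'; done; python3 -c "
from plant import r;s=r.get_state();print(s['tcp_pos'],s['contact_force'],s['moment'],s['gripper_width'])"
python3 -m inch '0 0.001 0 0 0 0 0;0 0 0 0 0 0 0;0 0 0 0 0 0 0';  python3 -c "
from plant import r;s=r.get_state();print(s['tcp_pos'],s['contact_force'],s['moment'],s['gripper_width'])"
```

```text
time_s: 13.6
tcp_pos: [0.5224, -0.0089, 0.1202]
eef_rot: [-179.9, 0.0, 53.0]
contact_force: [-2.2, 3.6, -0.0]
gripper_width: 0.0184
[ 0.52237264 -0.00889976  0.1201791 ] [-2.19095181  3.64720035 -0.00563327] [1.09230754 1.08432085 0.0024329 ] 0.018388331948414497
time_s: 13.85
tcp_pos: [0.5225, -0.0091, 0.1198]
eef_rot: [-179.9, 0.0, 53.0]
contact_force: [-4.9, 6.5, 0.8]
gripper_width: 0.0187
[ 0.52246532 -0.00912232  0.11979952] [-4.88037186  6.4624976   0.81717084] [ 2.48442654  2.02008051 -0.03383286] 0.01869855930673337
```

```bash
python3 -m inch '0 -0.0016 0 0 0 0 0;0 0 0 0 0 0.05 0;0 0 0 0 0 0.05 0;0 0 0 0 0 0.05 0;0 0 0 0 0 0 0' ; python3 -c "
from plant import r;s=r.get_state();print(s['tcp_pos'],s['contact_force'],s['moment'],s['gripper_width'])"
python3 -m inch '0 0 0 0 0 0.05 0;0 0 0 0 0 0.05 0;0 0 0 0 0 0 0';  python3 -c "
from plant import r;s=r.get_state();print(s['tcp_pos'],s['contact_force'],s['moment'],s['gripper_width'])"
python3 - <<'E'
from fit import *
save('side','side7.png');im=cv2.imread('pics/side7.png')[150:250,230:340]
cv2.imwrite('pics/s7z.png',cv2.resize(im,(660,600),interpolation=cv2.INTER_CUBIC))
E
```

```text
time_s: 14.27
tcp_pos: [0.5223, -0.0089, 0.1204]
eef_rot: [-180.0, 0.0, 44.3]
contact_force: [-1.4, 1.5, 0.2]
gripper_width: 0.0185
[ 0.52234986 -0.00888497  0.12035351] [-1.44759643  1.54188339  0.16554938] [ 0.46160443  0.55537179 -0.01614647] 0.018504369885208583
time_s: 14.52
tcp_pos: [0.5224, -0.0089, 0.1204]
eef_rot: [-180.0, 0.0, 38.6]
contact_force: [-1.1, 1.4, -0.6]
gripper_width: 0.0188
[ 0.52240311 -0.00888241  0.12035809] [-1.10670266  1.44130927 -0.59070204] [ 0.47473606  0.67368597 -0.03522549] 0.018766274776692363
```

View pics/s7z.png

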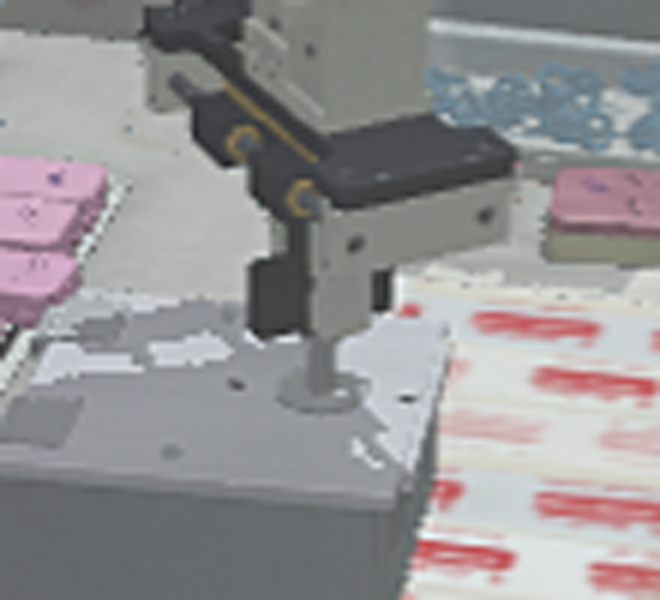

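```bash
for i in 1; do python3 -m inch '0 0 0.001 0 0 0 0;0 0 0 0 0 0 0' 55;python3 -m inch '0 0 0.001 0 0 0 0;0 0 0 0 0 0 0';python3 -m inch '0 0 0.001 0 0 0 0;0 0 0 0 0 0 0'; done
```

```text
time_s: 14.73
tcp_pos: [0.5224, -0.0089, 0.1193]
eef_rot: [-180.0, 0.0, 38.8]
contact_force: [-1.2, 1.4, 1.1]
gripper_width: 0.0181
time_s: 14.9
tcp_pos: [0.5224, -0.0089, 0.1186]
eef_rot: [180.0, 0.0, 38.7]
contact_force: [-4.0, 1.5, 3.0]
gripper_width: 0.0182
time_s: 15.07
tcp_pos: [0.5225, -0.0089, 0.1184]
eef_rot: [180.0, -0.0, 38.8]
contact_force: [-5.1, 2.2, 12.5]
gripper_width: 0.0182
```

```bash
for i in 1; do python3 -m inch '0 0 0 0 0 0.04 0;0 0 0 0 0 0.04 0;0 0 0 0 0 0 0';python3 -m inch '0 0 0 0 0 0.04 0;0 0 0 0 0 0.04 0;0 0 0 0 0 0 0';python3 -m inch '0 0 0 0 0 0.04 0;0 0 0 0 0 0.04 0;0 0 0 0 0 0 0'; done
```

```text
time_s: 15.32
tcp_pos: [0.5226, -0.0089, 0.1184]
eef_rot: [180.0, -0.0, 34.0]
contact_force: [-6.4, 0.9, 11.2]
gripper_width: 0.0181
time_s: 15.57
tcp_pos: [0.5226, -0.009, 0.1184]
eef_rot: [180.0, -0.0, 29.4]
contact_force: [-5.7, 2.0, 11.6]
gripper_width: 0.018
time_s: 15.82
tcp_pos: [0.5226, -0.009, 0.1184]
eef_rot: [180.0, -0.0, 24.9]
contact_force: [-6.0, 1.8, 11.3]
gripper_width: 0.018
```

```bash
for i in 1 ; do python3 -m inch '0 0 0 0 0 0.04 0;0 0 0 0 0 0.03 0;0 0 0 0 0 0 0';python3 -m inch '0 0 0 0 0 0.04 0;0 0 0 0 0 0.03 0;0 0 0 0 0 0 0'; done
```

```text
time_s: 16.07
tcp_pos: [0.5226, -0.009, 0.1184]
eef_rot: [180.0, -0.0, 20.9]
contact_force: [-6.0, 1.5, 10.7]
gripper_width: 0.0179
time_s: 16.32
tcp_pos: [0.5226, -0.009, 0.1183]
eef_rot: [180.0, -0.0, 16.9]
contact_force: [-5.1, 1.4, 9.5]
gripper_width: 0.0181
```

```bash
python3 -m inch '0 0 0 0 0 0.04 0;0 0 0 0 0 0.03 0;0 0 0 0 0 0 0'
```

```text
time_s: 16.57
tcp_pos: [0.5226, -0.009, 0.1181]
eef_rot: [180.0, -0.0, 12.9]
contact_force: [-4.4, 2.1, 8.0]
gripper_width: 0.0181
```

```bash
python3 -m inch '0 0 0 0 0 0.04 0;0 0 0 0 0 0.03 0;0 0 0 0 0 0 0'
```

```text
time_s: 16.82
tcp_pos: [0.5225, -0.009, 0.1175]
eef_rot: [180.0, -0.0, 8.9]
contact_force: [-2.2, 1.7, 2.2]
gripper_width: 0.018
```

```bash
python3 -m inch '0 0 0 0 0 0.03 0;0 0 0 0 0 0.02 0;0 0 0.0005 0 0 0 0;0 0 0.0005 0 0 0 0;0 0 0 0 0 0 0'; python3 -c "
from plant import r;s=r.get_state();print(s['moment'])"
```

```text
time_s: 17.23
tcp_pos: [0.5225, -0.009, 0.1162]
eef_rot: [180.0, 0.0, 6.1]
contact_force: [-1.7, 0.4, 2.4]
gripper_width: 0.0182
[-0.00202318  0.81224703  0.01121128]
```

```bash
python3 -m inch '0 0 0.001 0 0 0 0;0 0 0.001 0 0 0 0;0 0 0 0 0 0 0'; python3 -c "
from plant import r;s=r.get_state();print(s['moment'])"
```

```text
time_s: 17.48
tcp_pos: [0.5224, -0.009, 0.1142]
eef_rot: [180.0, 0.0, 6.0]
contact_force: [-1.6, 0.2, 3.2]
gripper_width: 0.0183
[-0.12131986  0.94475714  0.03293996]
```

```bash
python3 -m inch '0 0 0.0015 0 0 0 0;0 0 0.0015 0 0 0 0;0 0 0.0015 0 0 0 0;0 0 0.0015 0 0 0 0;0 0 0.0015 0 0 0 0;0 0 0 0 0 0 0' 60;python3 -m inch '0 0 0.001 0 0 0 0;0 0 0.001 0 0 0 0;0 0 0 0 0 0 0'; python3 -c "
from plant import r;s=r.get_state();print(s['moment'])"
```

```text
time_s: 17.98
tcp_pos: [0.5225, -0.009, 0.1067]
eef_rot: [180.0, 0.0, 6.0]
contact_force: [-2.7, -0.8, 5.9]
gripper_width: 0.0179
time_s: 18.23
tcp_pos: [0.5225, -0.009, 0.1049]
eef_rot: [180.0, -0.0, 6.0]
contact_force: [-3.4, -0.6, 5.8]
gripper_width: 0.0179
[-0.26993017  1.27666784  0.02320311]
```

```bash
python3 -m inch '0 0 0.001 0 0 0 0;0 0 0 0 0 0 0';python3 -m inch '0 0 0.001 0 0 0 0;0 0 0 0 0 0 0';python3 -m inch '0 0 0.001 0 0 0 0;0 0 0 0 0 0 0'
```

```text
time_s: 18.4
tcp_pos: [0.5225, -0.009, 0.104]
eef_rot: [180.0, -0.0, 6.0]
contact_force: [-3.8, -0.8, 7.1]
gripper_width: 0.018
time_s: 18.57
tcp_pos: [0.5225, -0.009, 0.103]
eef_rot: [180.0, -0.0, 6.0]
contact_force: [-3.3, 0.6, 6.3]
gripper_width: 0.0178
time_s: 18.73
tcp_pos: [0.5225, -0.009, 0.1023]
eef_rot: [180.0, -0.0, 6.0]
contact_force: [-4.7, -2.0, 8.7]
gripper_width: 0.0182
```

```bash
python3 -m inch '0 0 0.001 0 0 0 0;0 0 0 0 0 0 0';python3 -m inch '0 0 0.0008 0 0 0 0;0 0 0 0 0 0 0'
```

```text
time_s: 18.9
tcp_pos: [0.5227, -0.009, 0.1022]
eef_rot: [180.0, -0.0, 6.1]
contact_force: [-7.3, -0.1, 17.6]
gripper_width: 0.0183
time_s: 19.07
tcp_pos: [0.5227, -0.009, 0.1021]
eef_rot: [180.0, -0.1, 6.1]
contact_force: [-9.8, 0.3, 23.9]
gripper_width: 0.0181
```

```bash
python3 -m inch '0 0 -0.001 0 0 0 0;0 0 0 0 0 0.03 0;0 0 0 0 0 0.05 0;0 0 0 0 0 0.05 0;0 0 0 0 0 0.05 0;0 0 0 0 0 0 0'; python3 -c "
from plant import r;s=r.get_state();print(s['moment'])"
```

```text
time_s: 19.57
tcp_pos: [0.5226, -0.009, 0.1023]
eef_rot: [180.0, -0.0, -4.4]
contact_force: [-5.8, -0.3, 15.9]
gripper_width: 0.0181
[-0.17916882  2.73523718 -0.05167713]
```

```bash
python3 -m inch '0 0 0 0 0 0.08 0;0 0 0 0 0 0.08 0;0 0 0 0 0 0.08 0;0 0 0 0 0 0.08 0;0 0 0 0 0 0.08 0;0 0 0 0 0 0.08 0;0 0 0 0 0 0 0'; python3 -c "
from plant import r;s=r.get_state();print(s['moment'],s['joints'])"
```

```text
time_s: 20.15
tcp_pos: [0.5226, -0.0091, 0.1023]
eef_rot: [180.0, -0.0, -32.0]
contact_force: [-7.7, -1.5, 15.9]
gripper_width: 0.0179
[-0.34492061  2.7415943   0.00770494] [ 2.05551620e+01  1.30966291e+01 -2.79718092e+01  4.76087156e-02
 -4.89074333e+01  3.73669219e+01]
```

```bash
python3 -m inch '0 0 0 0 0 0.08 0;0 0 0 0 0 0.08 0;0 0 0 0 0 0.08 0;0 0 0 0 0 0.08 0;0 0 0 0 0 0.08 0;0 0 0 0 0 0.08 0;0 0 0 0 0 0.08 0;0 0 0 0 0 0.08 0;0 0 0 0 0 0 0'; python3 -c "
from plant import r;s=r.get_state();print(s['moment'])"
```

```text
time_s: 20.9
tcp_pos: [0.5224, -0.0092, 0.1022]
eef_rot: [-180.0, -0.0, -68.7]
contact_force: [-8.2, -0.4, 16.2]
gripper_width: 0.0178
[-0.43050521  2.89436608 -0.01396592]
```

Now step by step to the end stop, watching the z moment.

```bash
for i in 1; do python3 -m inch '0 0 0 0 0 0.06 0;0 0 0 0 0 0.06 0;0 0 0 0 0 0 0'; python3 -c "
from plant import r;s=r.get_state();print(s['moment'])";python3 -m inch '0 0 0 0 0 0.04 0;0 0 0 0 0 0.04 0;0 0 0 0 0 0 0'; python3 -c "
from plant import r;s=r.get_state();print(s['moment'])"; done
```

```text
time_s: 21.15
tcp_pos: [0.5224, -0.0092, 0.1023]
eef_rot: [-180.0, -0.0, -75.5]
contact_force: [-7.7, -0.2, 16.3]
gripper_width: 0.0179
[-0.38823693  2.96123389 -0.03597481]
time_s: 21.4
tcp_pos: [0.5224, -0.0092, 0.1023]
eef_rot: [-180.0, -0.0, -80.0]
contact_force: [-7.5, -0.6, 17.2]
gripper_width: 0.0179
[-0.34395753  2.99416512 -0.0405484 ]
```

```bash
python3 -m inch '0 0 0 0 0 0.03 0;0 0 0 0 0 0.03 0;0 0 0 0 0 0 0'; python3 -c "
from plant import r;s=r.get_state();print(s['moment'])"
```

```text
time_s: 21.65
tcp_pos: [0.5223, -0.0093, 0.1022]
eef_rot: [-180.0, -0.0, -83.4]
contact_force: [-7.3, -1.9, 16.6]
gripper_width: 0.0179
[-0.38591889  2.98427246 -0.03537887]
```

```bash
python3 -m inch '0 0 0 0 0 0.03 0;0 0 0 0 0 0.03 0;0 0 0 0 0 0 0'; python3 -c "
from plant import r;s=r.get_state();print(s['moment'])"
```

```text
time_s: 21.9
tcp_pos: [0.5223, -0.0092, 0.1022]
eef_rot: [-180.0, -0.0, -86.9]
contact_force: [-7.6, -0.8, 16.6]
gripper_width: 0.0177
[-0.37039288  3.05269916 -0.01072992]
```

```bash
python3 -m inch '0 0 0 0 0 0.03 0;0 0 0 0 0 0.03 0;0 0 0 0 0 0 0'; python3 -c "
from plant import r;s=r.get_state();print(s['moment'])"
```

```text
time_s: 22.15
tcp_pos: [0.5223, -0.0092, 0.1022]
eef_rot: [-180.0, -0.0, -90.3]
contact_force: [-7.5, 0.0, 15.9]
gripper_width: 0.0179
[-0.33605521  3.00968196  0.00392167]
```

```bash
python3 -m inch '0 0 0 0 0 0.03 0;0 0 0 0 0 0.03 0;0 0 0 0 0 0 0'; python3 -c "
from plant import r;s=r.get_state();print(s['moment'])"
```

```text
time_s: 22.4
tcp_pos: [0.5223, -0.0092, 0.1023]
eef_rot: [-180.0, -0.0, -93.7]
contact_force: [-7.5, -1.3, 16.6]
gripper_width: 0.0178
[-0.27979879  3.05129315 -0.01430895]
```

Run:
```python
from fit import *
save('side','side8.png');im=cv2.imread('pics/side8.png')[150:250,230:340]
cv2.imwrite('pics/s8z.png',cv2.resize(im,(660,600),interpolation=cv2.INTER_CUBIC))
save('top','top8.png');im=cv2.imread('pics/top8.png')[150:260,200:330]
cv2.imwrite('pics/t8z.png',cv2.resize(im,(700,592),interpolation=cv2.INTER_CUBIC))
```

```text
(no output)
```

View pics/s8z.png

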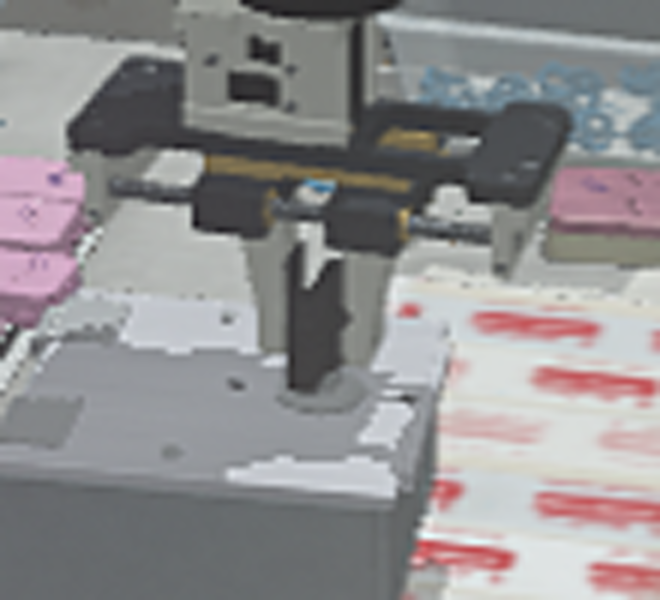

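View pics/t8z.png

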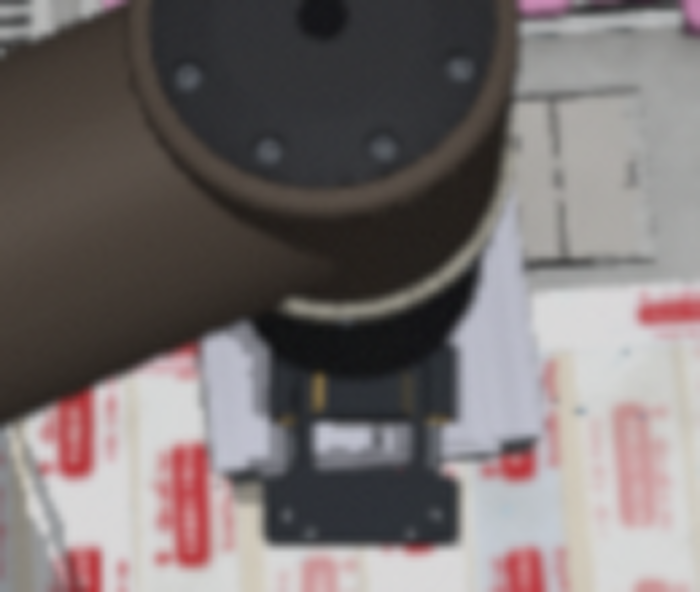

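Side view: the wing is end-on between the pads at about (315,320), aligned with the jaws and pushed in. The z moment shows no stop yet, so I keep turning.

```bash
for i in 1; do python3 -m inch '0 0 0 0 0 0.03 0;0 0 0 0 0 0.03 0;0 0 0 0 0 0 0'; python3 -c "
from plant import r;s=r.get_state();print(s['moment'],s['joints'][5])"; python3 -m inch '0 0 0 0 0 0.03 0;0 0 0 0 0 0.02 0;0 0 0 0 0 0 0'; python3 -c "
from plant import r;s=r.get_state();print(s['moment'])"; done
```

```text
time_s: 22.75
tcp_pos: [0.5223, -0.0092, 0.1022]
eef_rot: [-180.0, -0.0, -97.2]
contact_force: [-7.8, -0.5, 17.6]
gripper_width: 0.0176
[-0.28875847  3.09091058  0.06856002] -27.763369678897487
time_s: 23.0
tcp_pos: [0.5222, -0.0092, 0.1022]
eef_rot: [-180.0, -0.0, -100.0]
contact_force: [-7.8, -0.6, 16.6]
gripper_width: 0.0176
[-0.22969554  3.18202149  0.25921397]
```

```bash
for i in 1; do python3 -m inch '0 0 0 0 0 0.03 0;0 0 0 0 0 0.02 0;0 0 0 0 0 0 0'; python3 -c "
from plant import r;s=r.get_state();print(s['moment'],s['joints'][5])"; python3 -m inch '0 0 0 0 0 0.03 0;0 0 0 0 0 0.02 0;0 0 0 0 0 0 0'; python3 -c "
from plant import r;s=r.get_state();print(s['moment'])"; done
```

```text
time_s: 23.25
tcp_pos: [0.5222, -0.0093, 0.1022]
eef_rot: [-180.0, -0.0, -102.8]
contact_force: [-8.4, -0.4, 16.8]
gripper_width: 0.0177
[-0.17640267  3.21485783  0.48417552] -33.427837973444944
time_s: 23.5
tcp_pos: [0.5222, -0.0092, 0.1022]
eef_rot: [-180.0, -0.1, -105.7]
contact_force: [-7.8, -0.9, 17.2]
gripper_width: 0.0181
[-0.19986878  3.18551871  0.72961051]
```

Firm stop felt (z moment 0.73 N m). With that torque held, I ease upward so the pin rises into its notch.

```bash
python3 -m inch '0 0 -0.001 0 0 0 0;0 0 -0.001 0 0 0 0;0 0 0 0 0 0 0';python3 -m inch '0 0 -0.001 0 0 0 0;0 0 -0.001 0 0 0 0;0 0 0 0 0 0 0';python3 -m inch '0 0 -0.0007 0 0 0 0;0 0 0 0 0 0 0'; python3 -c "
from plant import r;s=r.get_state();print(s['moment'])"
```

```text
time_s: 23.75
tcp_pos: [0.522, -0.0092, 0.1026]
eef_rot: [180.0, -0.0, -105.7]
contact_force: [-2.1, -2.0, -0.8]
gripper_width: 0.0179
time_s: 24.0
tcp_pos: [0.5219, -0.0091, 0.1033]
eef_rot: [179.9, -0.0, -105.7]
contact_force: [2.9, -4.2, -14.1]
gripper_width: 0.018
time_s: 24.17
tcp_pos: [0.5219, -0.0091, 0.1038]
eef_rot: [179.9, -0.1, -105.7]
contact_force: [4.4, -3.8, -15.9]
gripper_width: 0.0178
[-1.51137379 -1.32869156  0.74637271]
```

```bash
python3 -m inch '0 0 0 0 0 -0.04 0;0 0 0 0 0 -0.05 0;0 0 0 0 0 0 0'; python3 -c "
from plant import r;s=r.get_state();print(s['moment'])"; python3 -m inch '0 0 -0.0005 0 0 -0.03 0;0 0 0 0 0 0 0'; python3 -c "
from plant import r;s=r.get_state();print(s['moment'])"
```

```text
time_s: 24.42
tcp_pos: [0.522, -0.0091, 0.1048]
eef_rot: [179.9, -0.0, -100.5]
contact_force: [0.0, -4.6, -7.1]
gripper_width: 0.0177
[-1.18525640e+00  3.16144818e-04  3.30299776e-01]
time_s: 24.58
tcp_pos: [0.5221, -0.0091, 0.106]
eef_rot: [179.9, -0.0, -98.9]
contact_force: [-2.0, -3.5, -2.0]
gripper_width: 0.0179
[-1.24679114  0.80280285  0.21692855]
```

```bash
python3 -m inch '0 0 0 0 0 0 0.3;0 0 0 0 0 0 0.3;0 0 0 0 0 0 0.5;0 0 0 0 0 0 0.5;0 0 0 0 0 0 0.5'
python3 - <<'E'
from fit import *
print(r.get_state()['contact_force'])
save('side','side9.png');im=cv2.imread('pics/side9.png')[150:250,230:340]
cv2.imwrite('pics/s9z.png',cv2.resize(im,(660,600),interpolation=cv2.INTER_CUBIC))
E
```

```text
time_s: 25.0
tcp_pos: [0.5231, -0.0085, 0.1067]
eef_rot: [-179.9, 0.0, -98.8]
contact_force: [-0.5, -0.0, 1.0]
gripper_width: 0.0404
[-0.52599299 -0.01527356  0.98183214]
```

View pics/s9z.png

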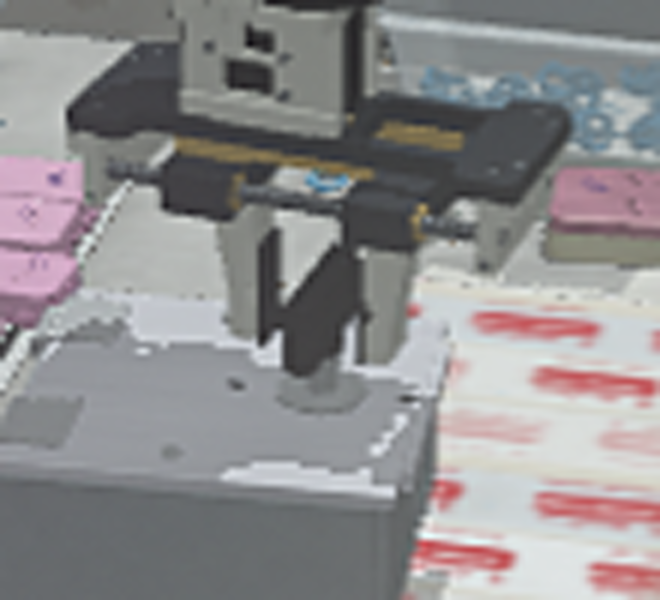

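```bash
python3 -m inch '0 0 0 0 0 0 1;0 0 0 0 0 0 1;0 0 -0.01 0 0 0 1;0 0 -0.02 0 0 0 1;0 0 -0.03 0 0 0 1;0 0 -0.03 0 0 0 1;0.035 0 -0.01 0 0 0 1;0.035 0 0 0 0 0 1;0.035 0 0 0 0 0 1;0.035 0 0 0 0 0 1;0.035 0 0 0 0 0 1;0.035 0 0 0 0 0 1;0.035 0 0 0 0 0 1;0.035 0 0 0 0 0 1;0.035 0 0 0 0 0 1;0.035 0 0 0 0 0 1;0 0 0 0 0 0 1'
python3 - <<'E'
from fit import *
print(r.get_state()['tcp_pos'])
save('side','side10.png');im=cv2.imread('pics/side10.png')[150:250,230:340]
cv2.imwrite('pics/s10z.png',cv2.resize(im,(660,600),interpolation=cv2.INTER_CUBIC))
save('top','top10.png')
n='top'
p=P;a=0
im=cv2.imread(f'pics/top10.png');im=cv2.resize(im,None,fx=6,fy=6,interpolation=cv2.INTER_CUBIC)
def L(A,B,c):
        q=proj(n,cw(p,[A,B]))*6+2.5;cv2.line(im,*[tuple(int(v) for v in w) for w in q],c,1)
L(cov(a,.127,0,.008),cov(a,.127,0,.076),(0,0,255))
for th,k in((1.5,(0,255,0)),):
  d=np.array([np.cos(-th),np.sin(-th)])*.032;w=np.array([-d[1],d[0]])/.032*.007
  o=np.array([-.045,0])
  q=[np.r_[o+i*d+j*w,.137] for i,j in((1,1),(1,-1),(-1,-1),(-1,1))]
  for i in range(4):L(q[i],q[(i+1)%4],k)
c=(6*proj(n,cw(p,[[0,0,.1]]))[0]).astype(int)
cv2.imwrite(f'pics/ov10.png',im[c[1]-275:c[1]+275,c[0]-275:c[0]+275])
E
```

```text
time_s: 26.47
tcp_pos: [0.4676, -0.3594, 0.2067]
eef_rot: [180.0, -0.1, -99.0]
contact_force: [2.1, 0.6, 0.9]
gripper_width: 0.0874
[ 0.46760271 -0.35944428  0.20665436]
```

View pics/s10z.png

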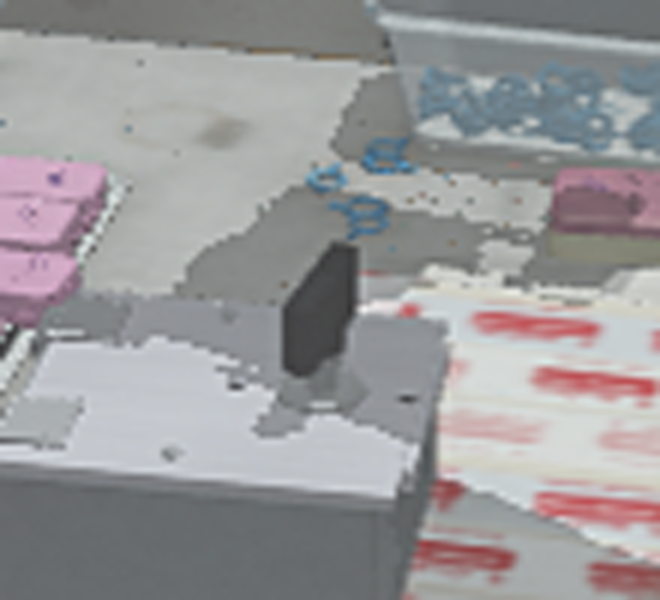

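View pics/ov10.png

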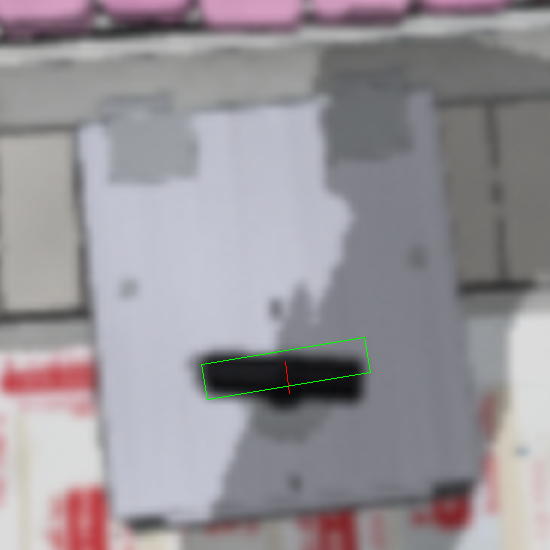

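```bash
cat > wing.py <<'E'
from fit import *
def wing(n,f,z0s):
    im=cv2.imread('pics/'+f);g=cv2.cvtColor(im,cv2.COLOR_BGR2GRAY).astype(float)
    c=proj(n,cw(P,[[-.045,0,.13]]))[0].astype(int);W=26
    S=4;crop=g[c[1]-W:c[1]+W,c[0]-W:c[0]+W]
    big=cv2.resize(crop,None,fx=S,fy=S,interpolation=cv2.INTER_CUBIC)
    bw=(big<70).astype(np.uint8);nl,lab,st,ce=cv2.connectedComponentsWithStats(bw)
    k=lab[big.shape[0]//2-30:big.shape[0]//2+30,big.shape[1]//2-30:big.shape[1]//2+30];k=np.bincount(k[k>0]).argmax()
    bw=(lab==k).astype(np.uint8)
    def mask(th,dx,dy,zt):
        d=np.array([np.cos(-th),np.sin(-th)])*.032;w=np.array([-d[1],d[0]])/.032*.007
        o=np.array([-.045+dx,dy])
        q=[np.r_[o+i*d+j*w,zz] for i in(1,-1) for j in(1,-1) for zz in(zt,zt-.034)]
        uv=((proj(n,cw(P,q))-(c-W)+.5)*S-.5)
        h=cv2.convexHull(uv.astype(np.float32))
        m=np.zeros_like(bw);cv2.fillConvexPoly(m,np.round(h).astype(int),1);return m
    best=None
    for zt in z0s:
      for th in np.arange(-1.3,2.3,.08):
        for dx in np.arange(-.004,.0041,.002):
          for dy in np.arange(-.004,.0041,.002):
            m=mask(th,dx,dy,zt);s=(m&bw).sum()/(m|bw).sum()
            if best is None or s>best[0]: best=(s,th,dx,dy,zt)
    _,t0,x0,y0,zz=best
    for zt in (np.arange(zz-.004,zz+.0041,.002) if len(z0s)>1 else z0s):
     for th in np.arange(t0-.1,t0+.1,.02):
      for dx in np.arange(x0-.002,x0+.0021,.001):
       for dy in np.arange(y0-.002,y0+.0021,.001):
        m=mask(th,dx,dy,zt);s=(m&bw).sum()/(m|bw).sum()
        if s>best[0]: best=(s,th,dx,dy,zt)
    return [round(float(b),4) for b in best],bw.sum()
E
python3 - <<'E'
from wing import *
print(wing('top','top3.png',[.151]));print(wing('top','top10.png',[.137]))
print(wing('side','side2.png',[.151,.145,.139,.133]));print(wing('side','side4.png',[.151,.145,.139,.133]));print(wing('side','side10.png',[.151,.145,.139,.133]))
E
```

```text
([0.7746, 2.22, -0.002, 0.002, 0.151], np.uint64(2955))
([0.7838, 1.68, -0.002, 0.001, 0.137], np.uint64(3025))Traceback (most recent call last):
  File "<stdin>", line 3, in <module>
  File "wing.py", line 22, in wing
    m=mask(th,dx,dy,zt);s=(m&bw).sum()/(m|bw).sum()
  File "wing.py", line 14, in mask
    uv=((proj(n,cw(P,q))-(c-W)+.5)*S-.5)
         ~~~~^^^^^^^^^^^
  File "h.py", line 7, in proj
    k,d,R,t=K(n); return cv2.projectPoints(np.array(X,float).reshape(-1,3),cv2.Rodrigues(R)[0],t,k,d)[0].reshape(-1,2)
            ~^^^
  File "h.py", line 4, in K
    p=r.camera_params(n); f=210/np.tan(np.radians(p['vfov']/2))
ValueError: time passes only in moves, steps and waits
```

```bash
sed -i 's/^def K(n):/from functools import lru_cache\n@lru_cache(None)\ndef K(n):/' h.py
python3 - <<'E'
from wing import *
for f in('side2.png','side4.png','side10.png'): print(f,wing('side',f,[.153,.147,.141,.135,.129]))
print(r.get_state()['time_s'])
E
```

```text
side2.png ([0.8223, 2.04, -0.001, 0.004, 0.153], np.uint64(4291))
side4.png ([0.3309, 2.04, 0.0, 0.001, 0.151], np.uint64(1729))
side10.png ([0.403, 1.6, 0.0, 0.003, 0.141], np.uint64(1366))
26.5667
```

Fitting the wing outline gives a stud turn of about 1.7 rad, with the stud still in. As a latch check I'll regrip and nudge it lightly both ways.

```bash
python3 -m inch '-0.035 0 0 0 0 0 1;-0.035 0 0 0 0 0 1;-0.035 0 0 0 0 0 1;-0.035 0 0 0 0 0 1;-0.035 0 0 0 0 0 1;-0.035 0 0 0 0 0 1;-0.035 0 0 0 0 0 1;-0.035 0 0 0 0 0 1;-0.035 0 0 0 0 0 1;-0.035 0 0 0 0 -0.06 1;0 0 0 0 0 0 1;0 0 0 0 0 0 1'
python3 -c "
from fit import *
print(need([.5225,-.009,.107]))"
```

```text
time_s: 27.57
tcp_pos: [0.5224, -0.0062, 0.2069]
eef_rot: [-180.0, 0.0, -95.1]
contact_force: [0.0, 0.3, -1.2]
gripper_width: 0.0875
[ 0.00285099 -0.00027563  0.09985364]
```

```bash
python3 -m inch '0.0028 -0.0003 0.02 0 0 0 1;0 0 0.02 0 0 0 0.7;0 0 0.02 0 0 0 0.5;0 0 0.02 0 0 0 0.5;0 0 0.01 0 0 0 0.4;0 0 0.01 0 0 0 0.3;0 0 0 0 0 0 0.2;0 0 0 0 0 0 0;0 0 0 0 0 0 0;0 0 0 0 0 0 0;0 0 0 0 0 0 0;0 0 0 0 0 0 0;0 0 0 0 0 0 0;0 0 0 0 0 0 0;0 0 0 0 0 0 0' 25
python3 -c "
from fit import *
s=r.get_state();print(s['moment'])"
```

```text
time_s: 28.82
tcp_pos: [0.5219, -0.0117, 0.1065]
eef_rot: [180.0, -0.0, -95.4]
contact_force: [-4.9, 3.0, 6.0]
gripper_width: 0.0193
[ 8.16494683e-01  1.90751909e+00 -1.17792854e-03]
```

```bash
for d in 1; do python3 -m inch '0 0 0 0 0 -0.03 0;0 0 0 0 0 -0.03 0;0 0 0 0 0 0 0' 35; python3 -c "
from fit import *
s=r.get_state();print(s['moment'],s['contact_force'])"; python3 -m inch '0 0 0 0 0 -0.03 0;0 0 0 0 0 -0.03 0;0 0 0 0 0 0 0'; python3 -c "
from fit import *
s=r.get_state();print(s['moment'])"; done
```

```text
time_s: 29.07
tcp_pos: [0.5221, -0.0117, 0.1065]
eef_rot: [180.0, 0.0, -91.9]
contact_force: [-4.2, 1.2, 5.3]
gripper_width: 0.0192
[0.73798496 1.77329817 0.06216114] [-4.23776693  1.21719712  5.29936509]
time_s: 29.32
tcp_pos: [0.5222, -0.0117, 0.1064]
eef_rot: [180.0, 0.0, -88.5]
contact_force: [-4.6, 2.6, 4.7]
gripper_width: 0.0197
[0.80297301 1.81095848 0.03452979]
```

```bash
for d in 1; do python3 -m inch '0 0 -0.0005 0 0 -0.03 0;0 0 0 0 0 -0.03 0;0 0 0 0 0 0 0' 35; python3 -c "
from fit import *
s=r.get_state();print(s['moment'],s['contact_force'])"; python3 -m inch '0 0 0 0 0 -0.03 0;0 0 0 0 0 -0.03 0;0 0 0 0 0 0 0'; python3 -c "
from fit import *
s=r.get_state();print(s['moment'])"; done
python3 - <<'E'
from fit import *
save('side','side11.png');im=cv2.imread('pics/side11.png')[150:250,230:340]
cv2.imwrite('pics/s11z.png',cv2.resize(im,(660,600),interpolation=cv2.INTER_CUBIC))
E
```

```text
time_s: 29.57
tcp_pos: [0.5224, -0.0117, 0.1069]
eef_rot: [180.0, 0.0, -85.1]
contact_force: [-3.7, 1.6, 3.4]
gripper_width: 0.0197
[ 0.73427267  1.62887792 -0.01899618] [-3.65011339  1.63755433  3.41905082]
time_s: 29.82
tcp_pos: [0.5225, -0.0116, 0.1069]
eef_rot: [-180.0, 0.0, -81.7]
contact_force: [-3.5, 2.6, 5.2]
gripper_width: 0.0194
[0.72914889 1.51841277 0.02776664]
```

View pics/s11z.png

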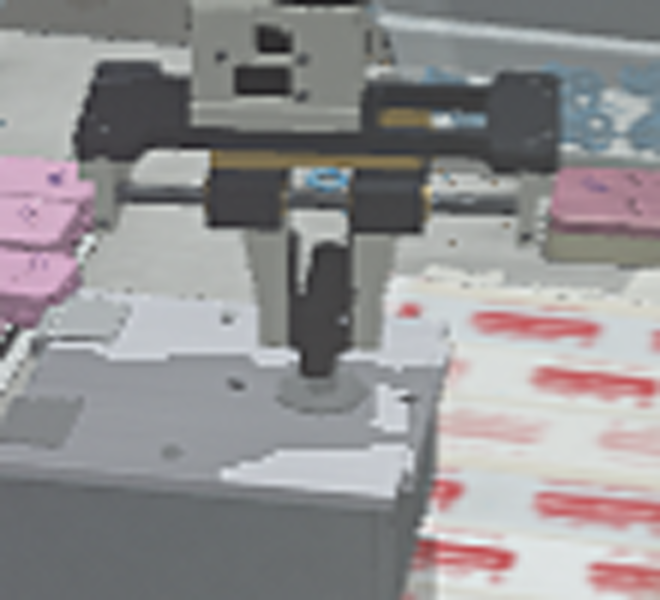

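The check shows the wing follows anticlockwise, so it was not caught. I probably backed off the turn before the pin rose into the notch. I'll push to the bottom again, turn to the stop, and let it rise there without backing off.

```bash
python3 -m inch '0 0 0 0 0 0 0;0 0 0.001 0 0 0 0;0 0 0.001 0 0 0 0;0 0 0.001 0 0 0 0;0 0 0 0 0 0 0' 60;python3 -m inch '0 0 0.001 0 0 0 0;0 0 0.001 0 0 0 0;0 0 0 0 0 0 0'; python3 -c "
from fit import *
s=r.get_state();print(s['moment'],s['contact_force'])"
```

```text
time_s: 30.28
tcp_pos: [0.5225, -0.0116, 0.1037]
eef_rot: [-180.0, 0.0, -81.7]
contact_force: [-3.7, 2.3, 4.9]
gripper_width: 0.0185
time_s: 30.53
tcp_pos: [0.5225, -0.0117, 0.1018]
eef_rot: [-180.0, 0.0, -81.7]
contact_force: [-4.1, 2.6, 6.2]
gripper_width: 0.0183
[0.89165883 1.7044603  0.01851539] [-4.07134832  2.62877701  6.18199792]
```

```bash
for i in 1; do python3 -m inch '0 0 0.001 0 0 0 0;0 0 0 0 0 0 0';python3 -m inch '0 0 0.001 0 0 0 0;0 0 0 0 0 0 0';  done
```

```text
time_s: 30.7
tcp_pos: [0.5225, -0.0117, 0.1008]
eef_rot: [-180.0, 0.0, -81.7]
contact_force: [-4.3, 3.2, 5.8]
gripper_width: 0.0186
time_s: 30.87
tcp_pos: [0.5226, -0.0116, 0.0999]
eef_rot: [-180.0, 0.0, -81.7]
contact_force: [-4.5, 2.3, 6.6]
gripper_width: 0.0189
```

```bash
for i in 1; do python3 -m inch '0 0 0.001 0 0 0 0;0 0 0 0 0 0 0';python3 -m inch '0 0 0.001 0 0 0 0;0 0 0 0 0 0 0';  done
python3 - <<'E'
from fit import *
save('side','side12.png');im=cv2.imread('pics/side12.png')[150:250,230:340]
cv2.imwrite('pics/s12z.png',cv2.resize(im,(660,600),interpolation=cv2.INTER_CUBIC))
E
```

```text
time_s: 31.03
tcp_pos: [0.5226, -0.0117, 0.0996]
eef_rot: [-180.0, -0.0, -81.7]
contact_force: [-8.0, 2.3, 12.9]
gripper_width: 0.0186
time_s: 31.2
tcp_pos: [0.5227, -0.0117, 0.0995]
eef_rot: [-180.0, -0.0, -81.7]
contact_force: [-10.2, 3.7, 21.2]
gripper_width: 0.019
```

View pics/s12z.png

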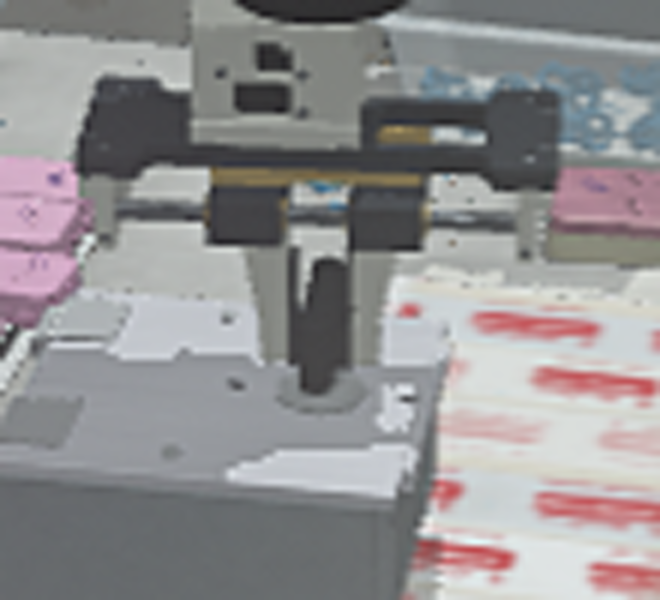

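```bash
python3 -m inch '0 0 -0.0005 0 0 0.05 0;0 0 0 0 0 0.05 0;0 0 0 0 0 0.05 0;0 0 0 0 0 0.05 0;0 0 0 0 0 0 0'; python3 -c "
from fit import *
s=r.get_state();print(s['moment'])"; python3 -m inch '0 0 0 0 0 0.03 0;0 0 0 0 0 0.03 0;0 0 0 0 0 0 0'; python3 -c "
from fit import *
s=r.get_state();print(s['moment'])"
```

```text
time_s: 31.67
tcp_pos: [0.5222, -0.0118, 0.0995]
eef_rot: [180.0, -0.0, -93.3]
contact_force: [-9.8, 3.8, 18.5]
gripper_width: 0.0185
[1.43368703 4.04176698 0.03227517]
time_s: 31.92
tcp_pos: [0.522, -0.0117, 0.0995]
eef_rot: [180.0, -0.0, -96.7]
contact_force: [-10.1, 4.0, 19.4]
gripper_width: 0.0187
[1.62112692 4.29170632 0.11387549]
```

```bash
python3 -m inch '0 0 0 0 0 0.03 0;0 0 0 0 0 0.02 0;0 0 0 0 0 0 0'; python3 -c "
from fit import *
s=r.get_state();print(s['moment'])"
```

```text
time_s: 32.17
tcp_pos: [0.5219, -0.0117, 0.0995]
eef_rot: [180.0, -0.0, -99.5]
contact_force: [-10.9, 4.9, 19.0]
gripper_width: 0.0187
[1.69108299 4.45020458 0.30850557]
```

```bash
python3 -m inch '0 0 0 0 0 0.03 0;0 0 -0.001 0 0 0 0;0 0 -0.001 0 0 0 0;0 0 0 0 0 0 0'; python3 -c "
from fit import *
s=r.get_state();print(s['moment'])"; python3 -m inch '0 0 -0.001 0 0 0 0;0 0 0 0 0 0 0';python3 -m inch '0 0 -0.001 0 0 0 0;0 0 0 0 0 0 0';python3 -m inch '0 0 -0.001 0 0 0 0;0 0 0 0 0 0 0'; python3 -c "
from fit import *
s=r.get_state();print(s['moment'])"
```

```text
time_s: 32.5
tcp_pos: [0.5216, -0.0117, 0.0998]
eef_rot: [179.9, -0.0, -101.2]
contact_force: [-5.8, 2.9, 1.8]
gripper_width: 0.0187
[1.24675756 2.16302816 0.49471554]
time_s: 32.67
tcp_pos: [0.5216, -0.0116, 0.1003]
eef_rot: [179.9, -0.0, -101.2]
contact_force: [-3.3, 3.5, -5.0]
gripper_width: 0.0187
time_s: 32.83
tcp_pos: [0.5217, -0.0117, 0.1014]
eef_rot: [179.9, -0.0, -101.1]
contact_force: [-4.0, 4.2, -7.5]
gripper_width: 0.0185
time_s: 33.0
tcp_pos: [0.5217, -0.0117, 0.1027]
eef_rot: [179.9, -0.0, -101.1]
contact_force: [-4.4, 3.5, -7.7]
gripper_width: 0.0187
[1.63217118 1.78829828 0.48942113]
```

```bash
python3 -m inch '0 0 -0.0008 0 0 0 0;0 0 0 0 0 0 0';python3 -m inch '0 0 -0.0005 0 0 0 0;0 0 0 0 0 0 0'; python3 -c "
from fit import *
s=r.get_state();print(s['moment'])"
```

```text
time_s: 33.17
tcp_pos: [0.5217, -0.0117, 0.1036]
eef_rot: [179.9, -0.0, -101.1]
contact_force: [-3.7, 5.0, -7.7]
gripper_width: 0.0187
time_s: 33.33
tcp_pos: [0.5217, -0.0117, 0.104]
eef_rot: [179.9, -0.0, -101.1]
contact_force: [-3.8, 5.2, -8.8]
gripper_width: 0.0185
[1.65878294 1.73858941 0.4340904 ]
```

```bash
python3 -m inch '0 0 0.0008 0 0 -0.04 0;0 0 0 0 0 -0.04 0;0 0 0 0 0 0 0'; python3 -c "
from fit import *
s=r.get_state();print(s['moment'])"; python3 -m inch '0 0 0 0 0 -0.04 0;0 0 0 0 0 -0.04 0;0 0 0 0 0 0 0'; python3 -c "
from fit import *
s=r.get_state();print(s['moment'])";  python3 -m inch '0 0 0 0 0 -0.04 0;0 0 0 0 0 -0.03 0;0 0 0 0 0 0 0'; python3 -c "
from fit import *
s=r.get_state();print(s['moment'])"
```

```text
time_s: 33.58
tcp_pos: [0.522, -0.0118, 0.1043]
eef_rot: [180.0, -0.0, -96.4]
contact_force: [-8.2, 3.9, 2.1]
gripper_width: 0.0185
[1.74722603 3.11246516 0.151585  ]
time_s: 33.83
tcp_pos: [0.5222, -0.0118, 0.1048]
eef_rot: [180.0, -0.0, -91.8]
contact_force: [-8.2, 4.0, 4.7]
gripper_width: 0.0185
[1.71660291 3.33762736 0.08113527]
time_s: 34.08
tcp_pos: [0.5224, -0.0118, 0.1049]
eef_rot: [-180.0, 0.0, -87.9]
contact_force: [-7.7, 4.6, 5.3]
gripper_width: 0.0187
[1.64930865 3.26455908 0.05110888]
```

```bash
python3 -m inch '0 0 -0.001 0 0 0.04 0;0 0 0 0 0 0.04 0;0 0 0 0 0 0.04 0;0 0 0 0 0 0 0'; python3 -c "
from fit import *
s=r.get_state();print(s['moment'])"; python3 -m inch '0 0 -0.0007 0 0 0.02 0;0 0 0 0 0 0 0'; python3 -c "
from fit import *
s=r.get_state();print(s['moment'])"
```

```text
time_s: 34.42
tcp_pos: [0.5221, -0.0118, 0.1058]
eef_rot: [180.0, 0.0, -95.0]
contact_force: [-8.1, 5.3, 4.1]
gripper_width: 0.0189
[ 1.84819854  3.40686715 -0.01017874]
time_s: 34.58
tcp_pos: [0.522, -0.0118, 0.1064]
eef_rot: [180.0, 0.0, -96.1]
contact_force: [-8.9, 4.4, 2.3]
gripper_width: 0.0185
[1.79175817 3.35392198 0.01397631]
```

```bash
for i in 1; do python3 -m inch '0 0 -0.0006 0 0 0 0;0 0 0 0 0 0 0';python3 -m inch '0 0 -0.0006 0 0 0 0;0 0 0 0 0 0 0';python3 -m inch '0 0 -0.0006 0 0 0 0;0 0 0 0 0 0 0'; done; python3 -c "
from fit import *
s=r.get_state();print(s['moment'])"
```

```text
time_s: 34.75
tcp_pos: [0.522, -0.0118, 0.1069]
eef_rot: [180.0, 0.0, -96.0]
contact_force: [-8.4, 4.8, 3.1]
gripper_width: 0.0188
time_s: 34.92
tcp_pos: [0.522, -0.0117, 0.107]
eef_rot: [180.0, 0.0, -96.0]
contact_force: [-6.7, 5.1, -1.2]
gripper_width: 0.0184
time_s: 35.08
tcp_pos: [0.5219, -0.0118, 0.1071]
eef_rot: [179.9, 0.0, -96.0]
contact_force: [-4.0, 4.1, -6.8]
gripper_width: 0.0183
[1.62036579 1.8536022  0.04591783]
```

The stud now meets a hard upper stop 7.4 mm above the floor (4 mm keeper clearance plus a notch of about 3 mm), so it should be in the notch. I'll test anticlockwise again.

```bash
for i in 1 2 3; do python3 -m inch '0 0 0 0 0 -0.05 0;0 0 0 0 0 -0.05 0;0 0 0 0 0 0 0'; python3 -c "
from fit import *
s=r.get_state();print(s['moment'])"; done
```

```text
time_s: 35.33
tcp_pos: [0.5222, -0.0117, 0.1071]
eef_rot: [180.0, 0.0, -90.1]
contact_force: [-3.8, 3.9, -6.8]
gripper_width: 0.0182
[1.40827175 1.60247752 0.03352523]
time_s: 35.58
tcp_pos: [0.5224, -0.0117, 0.1071]
eef_rot: [180.0, 0.0, -84.5]
contact_force: [-3.0, 3.2, -8.0]
gripper_width: 0.0183
[1.3367053  1.22558985 0.00677266]
time_s: 35.83
tcp_pos: [0.5226, -0.0117, 0.1071]
eef_rot: [-180.0, 0.0, -78.8]
contact_force: [-1.0, 4.2, -8.6]
gripper_width: 0.0185
[ 1.18840645  0.86004553 -0.15915653]
```

```bash
python3 -m inch '0 0 0 0 0 -0.04 0;0 0 0 0 0 0 0';  python3 -c "
from fit import *
s=r.get_state();print(s['moment'])"; python3 -m inch '0 0 0.0006 0 0 0.06 0;0 0 0.0006 0 0 0.06 0;0 0 0 0 0 0.06 0;0 0 0 0 0 0.06 0;0 0 0 0 0 0.06 0;0 0 0 0 0 0.04 0;0 0 0 0 0 0 0';  python3 -c "
from fit import *
s=r.get_state();print(s['moment'])"
```

```text
time_s: 36.0
tcp_pos: [0.5227, -0.0117, 0.1071]
eef_rot: [-180.0, 0.0, -76.6]
contact_force: [-0.6, 2.9, -10.6]
gripper_width: 0.0187
[ 1.16841743  0.58950413 -0.312189  ]
time_s: 36.58
tcp_pos: [0.522, -0.0118, 0.1069]
eef_rot: [180.0, -0.0, -96.3]
contact_force: [-8.3, 5.4, 1.7]
gripper_width: 0.0187
[1.9040769  3.2011821  0.02156018]
```

Anticlockwise is blocked (−0.31 N m) as well as clockwise, so the pin is caught. I go back to the end stop, then release and retreat.

```bash
python3 -m inch '-0.002 0 0 0 0 0.03 0;0 0 0 0 0 0 0;0 0 0 0 0 0 0.3;0 0 0 0 0 0 0.5;0 0 0 0 0 0 0.7;0 0 0 0 0 0 1;0 0 0 0 0 0 1;0 0 0 0 0 0 1;0 0 -0.01 0 0 0 1;0 0 -0.02 0 0 0 1;0 0 -0.03 0 0 0 1;0 0 -0.035 0 0 0 1'
python3 -m inch '0.035 0 -0.01 0 0 0 1;0.035 0 0 0 0 0 1;0.035 0 0 0 0 0 1;0.035 0 0 0 0 0 1;0.035 0 0 0 0 0 1;0.035 0 0 0 0 0 1;0.035 0 0 0 0 0 1;0.035 0 0 0 0 0 1;0.035 0 0 0 0 0 1;0.035 0 0 0 0 0 1;0 0 0 0 0 0 1;0 0 0 0 0 0 1'
python3 - <<'E'
from fit import *
save('side','side13.png');im=cv2.imread('pics/side13.png')[150:250,230:340]
cv2.imwrite('pics/s13z.png',cv2.resize(im,(660,600),interpolation=cv2.INTER_CUBIC))
save('top','top13.png')
from wing import *
print(wing('top','top13.png',[.139]))
E
```

```text
time_s: 37.58
tcp_pos: [0.5217, -0.01, 0.2016]
eef_rot: [179.8, -0.1, -97.7]
contact_force: [0.9, 1.1, -0.6]
gripper_width: 0.0798
time_s: 38.58
tcp_pos: [0.4753, -0.3584, 0.2113]
eef_rot: [180.0, -0.0, -97.9]
contact_force: [1.4, -0.1, -0.0]
gripper_width: 0.0878
([0.7797, 1.7, -0.002, 0.002, 0.139], np.uint64(3048))
```

View pics/s13z.png

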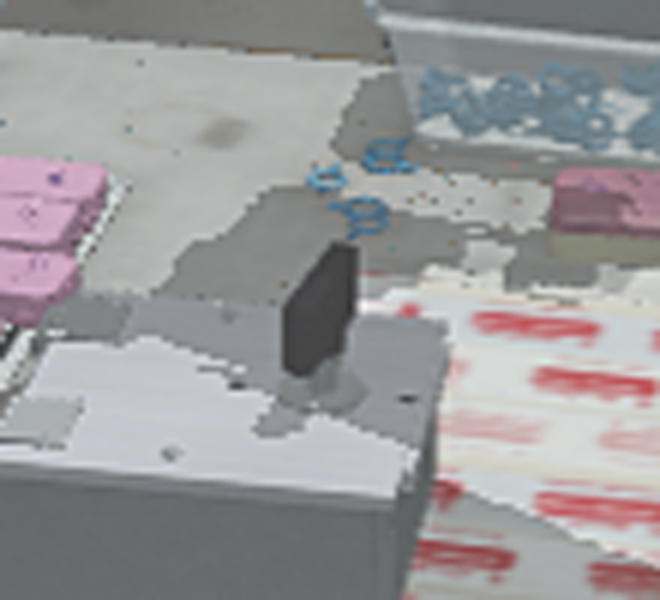

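View pics/top13.png

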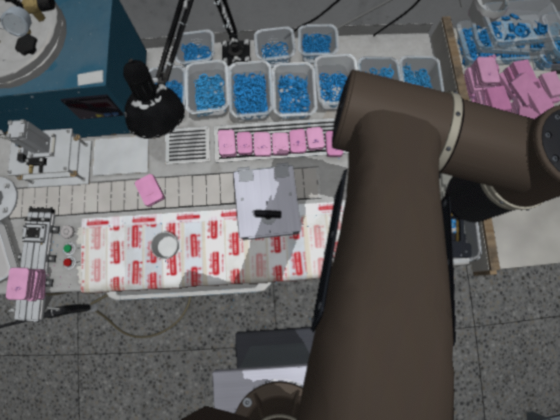

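The cover is shut. The stud is in and the wing is crosswise at px (266,214), a turn of about 1.70 rad. The pot (165,245) and mould (149,190) have not moved, and the robot is clear. Handing in.

```bash
python3 -c "
from plant import r
print(r.close_job(), r.get_state()['time_s'])"
```

```text
the job is handed in; nothing more can be done
the job is handed in; nothing more can be done
```

The cover is shut and the stud is locked in its notch. The job was handed in at about 39 s with the robot clear of everything.

- **Cover:** I pressed it shut with the closed fingers at one side of its edge until it met a firm stop at about 15 N.
- **Finding the slot:** The pin landed about 2 mm in. I turned the wing clockwise under roughly 12 N (limit 60 N) until the force dropped and the pin went through.
- **Locking:** I pushed to the floor, about 16 mm past landing (24 N at most), and turned clockwise to a clear end stop (0.5–0.7 N m).

**Last checks**
- The stud met a hard upper stop about 7 mm above the floor, so it sits about 11 mm in.
- It was blocked anticlockwise at −0.31 N m, and I then turned it back to the clockwise stop and let go.
- After release the wing stayed at a turn of about 1.70 rad. Wing, cover, pot and mould looked right in the pictures; the half mould was partly hidden by the arm.

**What disagreed**
- My first anticlockwise check seemed to show the stud was not caught, so I pushed it in and turned it again. It was most likely caught already, because the notch has about 0.26 rad of play and I had stopped testing too soon.
- The jaws read about 18 mm on the 14 mm wing, and I did not find out why.

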